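Close up the split tube supports of a magnetometer

ROBOT

A 6-joint arm with a two-finger parallel gripper is mounted at the origin on the work surface. World frame = base frame: x ahead of the robot, y to its left, z up, the work surface at z = 0. Lengths are in m, angles in rad, forces in N, time in s.
With the tool pointing down it reaches from about 0.35 to 0.775 m from the base axis. Payload 5.5 kg.
Tool frame: the origin (TCP) lies midway between the tips of the shut fingers; the grasp point (between the pads) lies 19 mm behind it; x points along the fingers, y is the direction in which the jaws open and shut, and the axes are right-handed (so a half turn about x gives the same grasp; the last joint's range is limited). The gripper opens to 85 mm and grips with 20 to 120 N. Pads are 22 mm wide; open, the fingers measure 114 mm over their backs; the gripper's body (76 mm by 85 mm) begins 54 mm behind the grasp point. The pads swing forward as they close: fully open they stand 13 mm farther back than shut.
Start: joints at [1.015, 0.313, 0.046, 1.304, 0, 1.431], TCP at [0.232, 0.526, 0.197] pointing down, gripper open.
Joint ranges: [-2.76, 2.76], [-0.86, 1.69], [-1.03, 1.26], [-2.2, 2.34], [-1.47, 1.5], [-3.14, 3.14]. Speed limits (rad/s): [2.57, 2.57, 3.14, 3.14, 3.14, 3.14].

INTERFACE

Orientations are given as a unit quaternion [w, x, y, z].
In Python, from workcell import env, optics, order, models gives the robot as it stands. The module is installed in compiled form; this text tells all that it offers.
- The arm moves only by the tool servo_tool, never from a script. Its argument "moves" is a list of rows, each a list of 5 numbers: the shift along the tool's x, y, z in cm, then the turn about the tool's x in rad, then the closure, from -1 (fully open) to 1 (shut). A call has exactly 10 rows; each row shifts and turns the commanded pose from where the row before left it, along the tool's axes as they then stand; what a row does not reach is not made up. A row lasts 1/8 s, in which the tool goes at most 62.5 mm and 10.7 degrees, less where a joint would pass 70% of its speed; a pose out of reach is approached as far as the arm can. A call is refused whole if a number of a shift passes 6.25 or a number of a turn 0.188, either way. A call with a gripper value outside its range is refused whole. The fingers move at their own pace and stop on an object; "grip_force" is the grip in N (left out, the last holds). Time passes only in rows, so rows that do not move let the fingers close, or fill a call up. It gives the time, the measured TCP pose, the force and the opening at its end, in the units of the state.
- env.get_state(): the state, without advancing time (a new reading comes with each control period).
- optics.read_camera(name): name is "scene" or "top" or "wrist"; returns a dict with "pixels" (400x640x3 uint8, blue, green, red), "vertical_fov" (degrees; the focal length in pixels is half the picture's height over the tangent of half this angle, whatever the lens; pixels are square), "cx", "cy" (the principal point, pixels), "extrinsics" (4x4, takes a point from world to camera coordinates). Camera axes: x right, y up, looking along -z (the intrinsics and any distortion apply to the point x, -y, -z); pixel columns grow to the right and rows downward; lengths in m; the calibration is good to about 2 mm. A picture is of the moment at which its call begins. There is no depth.
- order.hand_in(): hands the job in, once; it reports no verdict.
Trained networks look in a picture, given as the dict that the camera call returned (one of the last four; its "shot" number tells which), for a name from the list of things; names that differ only in an ending like _2 or _b are one class to them, and where a whole thing is asked for, a point or a joint stands for the part that bears it (a point fixed in the world has none). Each returns a list of dicts, best first, with "conf" (0 to 1); they miss things now and then, are a little off and sometimes report something else, mostly with a low value. They report only what shows in the picture. A call takes as long as a camera call. They do not tell look-alikes from the thing itself.
- models.outline_of(name, picture): "pixels" (400x640 bool, what is visible of it) and "location" ([column, row] in pixels, amid what is visible of it).
- models.pinpoint(name, picture): "location" ([column, row] in pixels: a listed point, or the origin of a listed thing).
The state is a dict: "clock": time; "joint_pos": joint angles; "qvel": joint speeds; "tau": joint torques, N m; "tcp_pos": TCP position; "orientation": TCP orientation; "wrist_force": force on the tool from outside, world axes, zero at the start; "ft_torque": the same for the moment, N m; "finger_gap": finger opening in m.
Only numpy, scipy, OpenCV 4.12 (cv2) and the standard library are available. Lean on these libraries where they do the work, as an engineer would, in place of code of your own. Each camera call takes 0.05 s, during which the arm holds its last target.

TASK

Lay the white sample tube into the two lower bearing halves on the stand so that it reaches right through both, then put on each lower half its own original cap, the one whose slots fit over its dowels, fully home. Then swing the hinged clamp bar down over both caps until it is shut and let go. Set everything down gently without dropping it, and leave the odd third cap and the other things where they are.

Things in the scene. Friction and masses are not known exactly. Their poses are not given: they have to be found in the camera images.
- stand: Fixed grey plate 10 mm thick, 290 mm along the tube, carrying two lower bearing halves and a clamp. Origin on the table under the point midway between the halves; x across the tube, towards the clamp's hinge, y along the tube. The halves are at x = 0, y = +-78 mm (either at either place). The plate spans x = -75 to 125 mm; two hinge posts at x = 95, y = +-52 mm, 107 mm high.
- tube: Loose white plastic tube, 30 mm in diameter, 240 mm long, about 130 g; origin at its middle on its axis, own y along it. It starts lying level in two wooden V rests (at about 70 mm either side of its middle, each 20 mm long) with its axis 50 mm above the table. When seated its axis is 45 mm above the table, over the stand's own y axis.
- cap_a: Loose aluminium upper half, 290 g, 92 mm across the tube (x), 52 along (y); origin under its centre, z up. Crown 44 mm high, 48 wide (x = -24 to 24), full length: grip its side faces. Half-bore along y below, 33 wide. Either side a flange 12 mm thick with one through slot 13 mm wide, open to the outer edge, from x = 28.5 mm outward; slots at y = 0. Fits lower_a only, either way round.
- cap_b: Like cap_a, but the slots are diagonally offset: centred at y = +14 mm in the +x flange and at y = -14 mm in the -x flange. Fits lower_b only, either way round.
- cap_c: The odd cap, like cap_b but its mirror image: slots at y = -14 mm in the +x flange and y = +14 mm in the -x flange. Fits neither lower half; leave it where it lies.
- lower_a: Fixed aluminium lower half on the stand, 92 (x, across) x 52 (y, along the tube) x 35 mm; origin at the centre of its underside, 10 mm above the table. Half-bore along y on top. Two bevelled steel dowels 10 mm thick stand 10 mm above the joint face at x = +-35 mm, both at y = 0.
- lower_b: Like lower_a, but its dowels are diagonally offset: at (x, y) = (35, 14) and (-35, -14) mm.
- lower_a_seat (a point): Centre of lower_a's joint face, 35 mm above its underside, 45 mm above the table: where the origin of cap_a's underside comes to lie.
- lower_b_seat (a point): The same for lower_b and cap_b.
- clamp (a joint): Angle of the hinged steel clamp, rad: 0 = shut (level, its bar half a millimetre above the crowns of the seated caps), pi/2 = straight up; starts at 2.1 to 2.3, leaning back away from the caps. The hinge is stiff (0.28 N m, some 3 N at the bar) and stays where it is left.
- clamp_bar (a point): Middle of the clamp's round cross bar, on its axis: 12 mm thick, 210 mm long, parallel to the stand's y, 95 mm from the hinge. Two arms (8 mm wide, 10 deep) join it 38 mm either side of the middle; it may be pinched in between and turns in the fingers. Shut, its axis is 95.5 mm above the table, over the stand's y axis.
- clamp_hinge (a point): Point of the hinge axis (parallel to the stand's y) midway between the posts, at x = 95, y = 0, z = 95.5 mm of the stand.
- specimen_tray: Bystander: black plastic tray 110 x 160 x 40 mm of small specimen boxes; origin under its centre.
- screwdriver: Bystander: brass screwdriver with a black handle, lying on the table.
- jar: Bystander: closed jar, 60 mm in diameter, 85 mm high; origin under its centre.
Mind the look-alikes: they are no part of the job. Leave any black look-alike of the cap_a alone. Several things have the shape of the tube; the one meant has the colours described above.

How it is judged:
By the outcome, as a careful person would: the job done as asked, in the order asked, and still so for the second after the job is handed in, with the robot touching nothing.
It also fails if it takes over 72 s, if anything falls off the work surface, if the arm or the gripper's body presses on something with over 40 N, if the wrist force passes 120 N, or if a joint passes its speed limit or range.

## Working session

There is one attempt and no reset: what is moved stays moved. The work goes in short steps, Python scripts to look and compute and a tool call to move; the robot and the scene stay as the last step left them, time stands still between calls to the robot, and variables do not carry over. Pictures are saved under pics/ and viewed, and the job is handed in when it is done.

Besides the shell and the picture viewer there is one more tool, called after "Emit:" as name(argument=value, ...), one argument or row to a line, values as JSON. servo_tool: Moves the arm, as the interface text tells. Its arguments: {"type":"object","properties":{"moves":{"type":"array"},"grip_force":{"type":"number"}},"required":["moves"]}

```bash
mkdir -p pics
cat > h.py <<'E'
import numpy as np, cv2
from workcell import env, optics, order, models
def snap(n, tag):
    p=optics.read_camera(n); cv2.imwrite(f'pics/{tag}.png',p['pixels']); return p
def K(p):
    f=200/np.tan(np.radians(p['vertical_fov'])/2); return np.array([[f,0,p['cx']],[0,f,p['cy']],[0,0,1]])
def proj(p,X):
    X=np.atleast_2d(X); E=np.array(p['extrinsics']); c=X@E[:3,:3].T+E[:3,3]; c=c*[1,-1,-1]
    q=c@K(p).T; return q[:,:2]/q[:,2:]
def back(p,uv,z):
    "pixel -> world on plane z"
    E=np.array(p['extrinsics']); R=E[:3,:3]; o=-R.T@E[:3,3]
    d=np.linalg.inv(K(p))@np.array([uv[0],uv[1],1.]); d=R.T@(d*[1,-1,-1])
    return o+d*(z-o[2])/d[2]
E
python3 - <<'E'
from h import *
for n in ('scene','top','wrist'):
    p=snap(n,n+'0'); print(n,p['vertical_fov'],p['cx'],p['cy'],[k for k in p]); print(np.round(p['extrinsics'],3).tolist())
    for o in ['stand','tube','cap_a','cap_b','cap_c','lower_a','lower_b','lower_a_seat','lower_b_seat','clamp_bar','clamp_hinge','specimen_tray','jar','screwdriver']:
        r=models.pinpoint(o,p); print(o,[(np.round(x['location']).tolist(),round(x['conf'],2)) for x in r])
s=env.get_state(); print(s)
E
```

```text
scene 51.75318040347054 317.05143075271053 200.4174392411691 ['pixels', 'vertical_fov', 'cx', 'cy', 'extrinsics', 'shot']
[[0.04, 0.999, 0.019, -0.118], [-0.57, 0.007, 0.822, 0.219], [0.821, -0.044, 0.57, -1.51], [0.0, 0.0, 0.0, 1.0]]
stand [([347.0, 218.0], 0.78)]
tube [([192.0, 166.0], 0.72), ([208.0, 196.0], 0.7)]
cap_a [([244.0, 250.0], 0.72), ([187.0, 248.0], 0.69), ([137.0, 248.0], 0.64), ([293.0, 275.0], 0.6)]
cap_b [([244.0, 250.0], 0.72), ([187.0, 248.0], 0.69), ([137.0, 248.0], 0.64), ([293.0, 275.0], 0.6)]
cap_c [([244.0, 250.0], 0.72), ([187.0, 248.0], 0.69), ([137.0, 248.0], 0.64), ([293.0, 275.0], 0.6)]
lower_a [([320.0, 216.0], 0.9), ([383.0, 215.0], 0.58)]
lower_b [([320.0, 216.0], 0.9), ([383.0, 215.0], 0.58)]
lower_a_seat [([382.0, 204.0], 0.89), ([186.0, 246.0], 0.73), ([380.0, 212.0], 0.47)]
lower_b_seat [([319.0, 203.0], 0.74)]
clamp_bar [([362.0, 197.0], 0.76)]
clamp_hinge [([355.0, 208.0], 0.96)]
specimen_tray [([165.0, 302.0], 0.95)]
jar [([479.0, 232.0], 0.61)]
screwdriver [([367.0, 182.0], 0.72), ([382.0, 216.0], 0.54)]
top 55.07340397236077 319.338583267227
[... 1316 characters left out ...]
.0, 285.0], 0.6)]
{'clock': 2.25, 'joint_pos': array([1.01539741e+00, 3.13198708e-01, 4.60755160e-02, 1.30357477e+00,
       5.01953530e-06, 1.43118156e+00]), 'qvel': array([ 2.04481849e-03,  1.10313296e-03,  6.68218955e-05,  1.40075275e-04,
       -3.44981999e-04, -9.72770697e-04]), 'tau': array([-7.81394629e-04, -4.80459845e+01,  2.98803431e+01,  4.85828095e-04,
       -2.11340125e-04,  9.34459507e-06]), 'tcp_pos': array([0.23228486, 0.5260405 , 0.19671389]), 'orientation': array([ 0.69189165,  0.1459786 ,  0.69187129, -0.14591199]), 'wrist_force': array([ 0.73105411,  0.08978564, -0.27345738]), 'ft_torque': array([ 0.00907571, -0.01589013, -0.0300219 ]), 'finger_gap': 0.08565647960462751}
```

View pictures.

Run:
```python
import cv2
t=cv2.imread('pics/top0.png'); s=cv2.imread('pics/scene0.png')
cv2.imwrite('pics/top0c.png',cv2.resize(t[60:320,140:500],None,fx=2.2,fy=2.2,interpolation=cv2.INTER_CUBIC))
cv2.imwrite('pics/scene0c.png',cv2.resize(s[120:340,100:510],None,fx=1.95,fy=1.95,interpolation=cv2.INTER_CUBIC))
```

```text
(no output)
```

View pics/top0c.png

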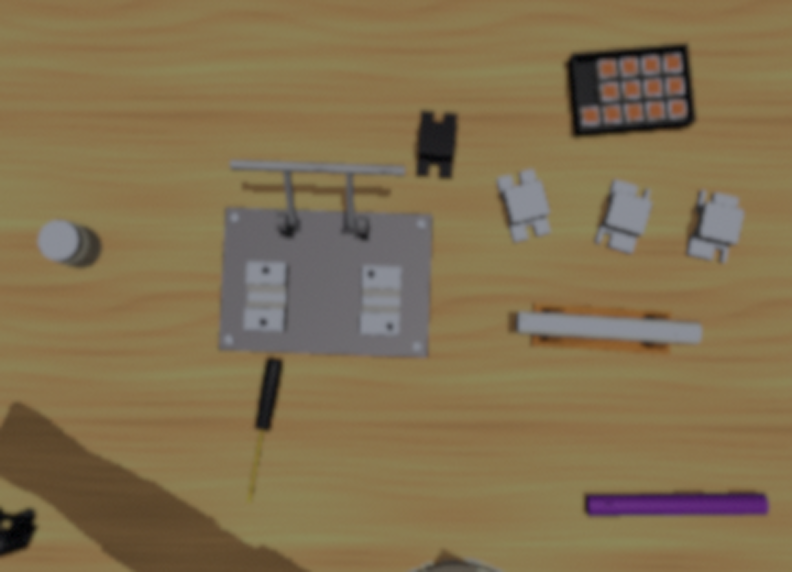

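View pics/scene0c.png

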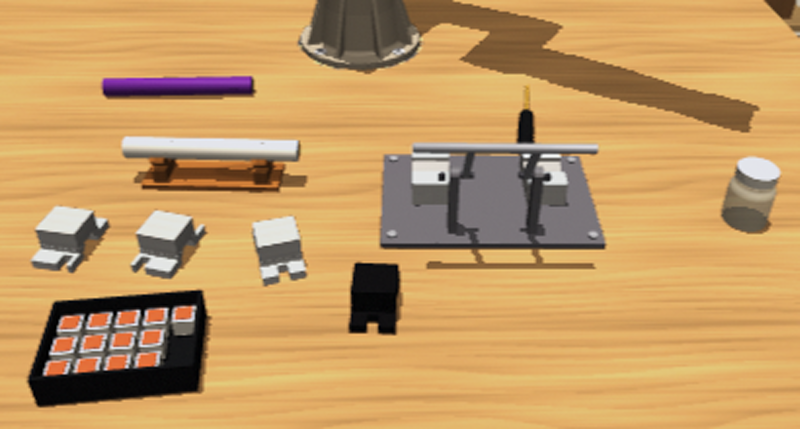

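View pics/wrist0.png

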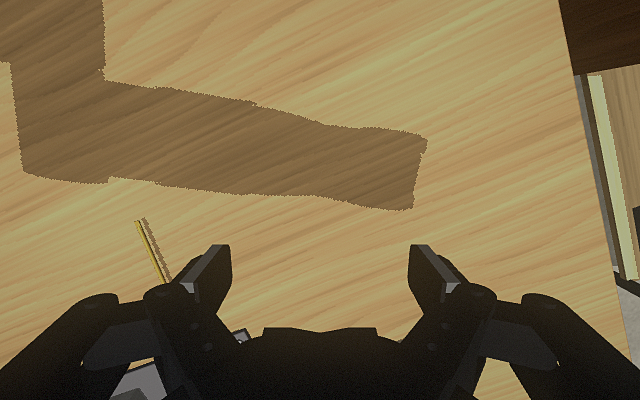

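```bash
python3 - <<'E'
import cv2,numpy as np
t=cv2.imread('pics/top0.png'); s=cv2.imread('pics/scene0.png')
a=cv2.resize(t[125:185,360:485],None,fx=6,fy=6,interpolation=cv2.INTER_CUBIC)
b=cv2.resize(s[215:270,110:265],None,fx=4.84,fy=4,interpolation=cv2.INTER_CUBIC)
b=b[:,:750]; 
cv2.imwrite('pics/caps0.png',np.vstack([a,b]))
from h import *
E
python3 - <<'E'
from h import *
s=env.get_state()
w,x,y,z=s['orientation']
from scipy.spatial.transform import Rotation as R
print(np.round(R.from_quat([x,y,z,w]).as_matrix(),3), s['clock'])
E
```

```text
[[ 0.     0.404  0.915]
 [ 0.     0.915 -0.404]
 [-1.     0.     0.   ]] 2.25
```

View pics/caps0.png

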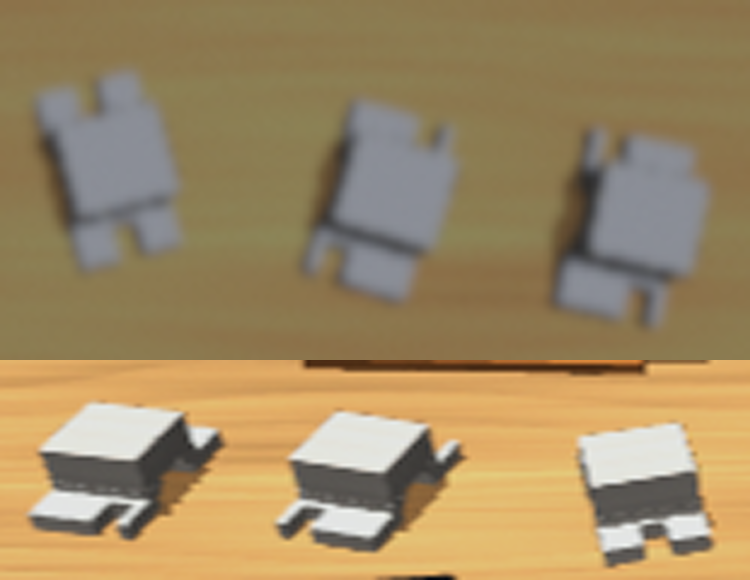

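Run:
```python
from h import *
s=env.get_state()
import pickle
from scipy.spatial.transform import Rotation as R
w,x,y,z=s['orientation'];Rt=R.from_quat([x,y,z,w]).as_matrix()
pw=optics.read_camera('wrist');E=np.array(pw['extrinsics']);c=-E[:3,:3].T@E[:3,3]
print('cam in tool',np.round(Rt.T@(c-s['tcp_pos']),4)); print('camR in tool (cols: right,up,back)',np.round(Rt.T@E[:3,:3].T,3))
Ew=np.eye(4);Ew[:3,:3]=Rt;Ew[:3,3]=s['tcp_pos'];np.save('camtool.npy',E@Ew)
p=optics.read_camera('top')
pickle.dump({k:p[k] for k in p if k!='pixels'},open('topcal.pkl','wb'))
ps=optics.read_camera('scene')
pickle.dump({k:ps[k] for k in ps if k!='pixels'},open('scenecal.pkl','wb'))
img=p['pixels'];g=cv2.cvtColor(img,cv2.COLOR_BGR2HSV)
m=((g[...,1]<60)&(g[...,2]>90)).astype(np.uint8)
m=cv2.morphologyEx(m,cv2.MORPH_OPEN,np.ones((2,2)))
n,l,st,ce=cv2.connectedComponentsWithStats(m)
for i in range(1,n):
    if st[i][4]>30:
        pts=np.argwhere(l==i)[:,::-1].astype(np.float32); r=cv2.minAreaRect(pts)
        print(st[i],np.round(ce[i],1),np.round(r[0],1),np.round(r[1],1),round(r[2],1))
# crude: 
for nm,uv,z in [('tubeL',None,0)]: pass
for nm,uv,zz in [('seatB',(312,194),.045),('seatA',(260,193),.045),('bar',(287,138),.17),('hinge',(284,159),.0955),('tube',(416,208),.05),('stand',(289,196),0)]:
    print(nm,np.round(back(p,uv,zz),4))
for nm,uv,zz in [('seatB',(382,204),.045),('seatA',(319,203),.045),('bar',(362,197),.17),('hinge',(355,208),.0955),('tube',(208,196),.05)]:
    print('scene',nm,np.round(back(ps,uv,zz),4))
# caps crown-top centres from zoom (6x, off 360,125)
for nm,uv in [('cap_a',(118,155)),('cap_c',(396,193)),('cap_b',(649,217))]:
    print(nm,np.round(back(p,(360+uv[0]/6,125+uv[1]/6),.044),4))
# dowels from crop 2.2x, off (140,60), z .055
for nm,uv in [('A+',(265,270)),('A-',(263,322)),('B+',(371,273)),('B-',(389,326))]:
    print(nm,np.round(back(p,(140+uv[0]/2.2,60+uv[1]/2.2),.055),4))
for nm,uv,zz in [('c1',(234,217),.01),('c2',(421,224),.01),('c3',(417,347),.01),('c4',(228,340),.01),('barL',(231,165),.172),('barR',(402,171),.172),('tubeL',(514,321),.06),('tubeR',(702,333),.06)]:
    print(nm,np.round(back(p,(140+uv[0]/2.2,60+uv[1]/2.2),zz),4))
```

```text
cam in tool [-0.1778  0.0004 -0.0652]
camR in tool (cols: right,up,back) [[-0.     0.259 -0.966]
 [ 1.     0.    -0.   ]
 [ 0.    -0.966 -0.259]]
[    0     0   542    67 12183] [238.5  13.2] [270.5  33. ] [ 66. 541.] 90.0
[  0  31  42  27 661] [15. 48.] [20.5 44. ] [41. 26.] -0.0
[ 51  61   5  31 116] [53.2 75.4] [53. 76.] [30.  4.] 90.0
[ 68  74  13 148 830] [ 73.9 148.1] [ 73.9 147.5] [  5.7 147.3] 2.8
[246 134  79  11 363] [285.4 136.8] [284.9 138.9] [78.1  9.1] 2.0
[367 138  24  33 536] [379.5 153.6] [379.5 153.6] [31.1 20.3] 75.3
[412 143  26  33 524] [425.2 158.8] [424.9 159.1] [20.8 30.9] 16.7
[453 148  26  32 526] [466.8 163.4] [466.5 163.7] [22.2 31. ] 11.8
[ 241  150   96   73 5876] [288.7 189.9] [288.7 186. ] [94.5 70.8] 2.0
[158 161  19  19 296] [167.1 169.7] [167. 170.] [18. 18.] 90.0
[376 203  84  14 838] [417.3 209.6] [417.5 209.6] [83.6 10.4] 3.6
[  0 223   7   5  34] [  2.9 224.9] [  3. 225.] [4. 6.] 90.0
[339 315  48  36 455] [366.7 329.4] [365.8 329.3] [55.1 18.5] 28.1
[311 318  25  41 358] [321.7 335.9] [320.7 336.6] [12.9 45.6] 31.6
[ 329  351   64   49 1025] [3
[... 182 characters left out ...]
1739 0.17  ]
hinge [0.5689 0.1887 0.0955]
tube [ 0.4342 -0.1962  0.05  ]
stand [0.4691 0.1814 0.    ]
scene seatB [0.4695 0.2737 0.045 ]
scene seatA [0.4626 0.104  0.045 ]
scene bar [0.6185 0.1898 0.17  ]
scene hinge [0.5568 0.1867 0.0955]
scene tube [ 0.4327 -0.196   0.05  ]
cap_a [ 0.6036 -0.0907  0.044 ]
cap_c [ 0.5856 -0.2282  0.044 ]
cap_b [ 0.5746 -0.3529  0.044 ]
A+ [0.5043 0.2611 0.055 ]
A- [0.4348 0.2625 0.055 ]
B+ [0.5015 0.1194 0.055 ]
B- [0.4309 0.0946 0.055 ]
c1 [0.5823 0.3132 0.01  ]
c2 [0.5745 0.0521 0.01  ]
c3 [0.4034 0.0564 0.01  ]
c4 [0.4107 0.318  0.01  ]
barL [0.6205 0.2854 0.172 ]
barR [0.6147 0.079  0.172 ]
tubeL [ 0.4389 -0.0707  0.06  ]
tubeR [ 0.4252 -0.3185  0.06  ]
```

```bash
cat >> h.py <<'E'
from scipy.spatial.transform import Rotation as Rn
def Rt(s):
    w,x,y,z=s['orientation']; return Rn.from_quat([x,y,z,w]).as_matrix()
def yaw(s):
    y=Rt(s)[:,1]; return np.arctan2(y[1],y[0])
def plan(wps, start=None, s=None):
    """wps: list of (x,y,z,yaw,nrows,closure). prints rows (shift taken before turn)."""
    s=s or env.get_state()
    P,ps=(s['tcp_pos'].copy(),yaw(s)) if start is None else (np.array(start[:3]),start[3])
    n=0
    for x,y,z,yw,k,c in wps:
        T=np.array([x,y,z]); d=(T-P); dy=(yw-ps+np.pi)%(2*np.pi)-np.pi
        for i in range(k):
            ty=np.array([np.cos(ps),np.sin(ps),0]); tx=np.array([0,0,-1.]); tz=np.cross(tx,ty)
            # aim at next waypoint of the straight line, self-correcting
            st=(T-P)/(k-i); a=np.round(100*np.array([st@tx,st@ty,st@tz]),2); t=np.round(-(yw-ps+0.0)/(k-i),3) if abs(dy)<3.2 else 0
            t=np.clip(t,-.186,.186)
            n+=1; print(n,[*a.tolist(),float(t),c], '' if max(abs(a))<6.25 and np.linalg.norm(a)<6.25 else 'TOO FAST')
            P=P+(a[0]*tx+a[1]*ty+a[2]*tz)/100; ps=ps-t
        print('  ->',np.round(P,4),round(ps,3))
E
python3 - <<'E'
from h import *
plan([(0.40,0.17,.17,-.055,7,-1),(.432,-.15,.15,-.055,6,-1)])
E
```

```text
1 [0.38, -3.69, 4.25, 0.173, -1] 
2 [0.38, -2.9, 4.82, 0.173, -1] 
3 [0.38, -2.03, 5.24, 0.173, -1] 
4 [0.38, -1.09, 5.51, 0.173, -1] 
5 [0.38, -0.13, 5.62, 0.173, -1] 
6 [0.39, 0.84, 5.56, 0.173, -1] 
7 [0.38, 1.79, 5.33, 0.172, -1] 
  -> [0.4  0.17 0.17] -0.055
8 [0.33, 0.83, 5.3, 0.0, -1] 
9 [0.33, 0.82, 5.3, 0.0, -1] 
10 [0.34, 0.83, 5.29, 0.0, -1] 
11 [0.33, 0.82, 5.3, 0.0, -1] 
12 [0.34, 0.83, 5.29, 0.0, -1] 
13 [0.33, 0.82, 5.3, 0.0, -1] 
  -> [ 0.432 -0.15   0.15 ] -0.055
```

Emit:
servo_tool(
  moves=[
    [-0.4,-3.7,4.2,0.173,-1],
    [-0.4,-2.9,4.8,0.173,-1],
    [-0.4,-2.0,5.2,0.173,-1],
    [-0.4,-1.1,5.5,0.173,-1],
    [-0.4,-0.1,5.6,0.173,-1],
    [-0.4,1.0,5.5,0.173,-1],
    [-0.4,2.5,4.5,0.172,-1],
    [0,2.0,1.5,0,-1],
    [0,1,1,0,-1],
    [0,0,0,0,-1],
  ],
  grip_force=40,
)

```text
clock: 3.65
tcp_pos: [0.4354, 0.1543, 0.2245]
orientation: [-0.486, -0.514, -0.486, 0.514]
wrist_force: [0.2, 0.0, 0.6]
finger_gap: 0.0854
```

Run:
```python
from h import *
p=snap('wrist','w1'); s=env.get_state(); print(s['clock'],s['tcp_pos'],yaw(s),np.abs(s['qvel']).max(),s['joint_pos'])
import pickle; pickle.dump(p,open('w1.pkl','wb'))
```

```text
3.7 [0.43482988 0.15477793 0.22453023] -0.054972807439704265 0.019862708302470448 [ 1.67450061e-01  8.62824147e-02 -1.69811277e-01  1.31547285e+00
  4.19809749e-04  1.79321913e+00]
```

View pics/w1.png

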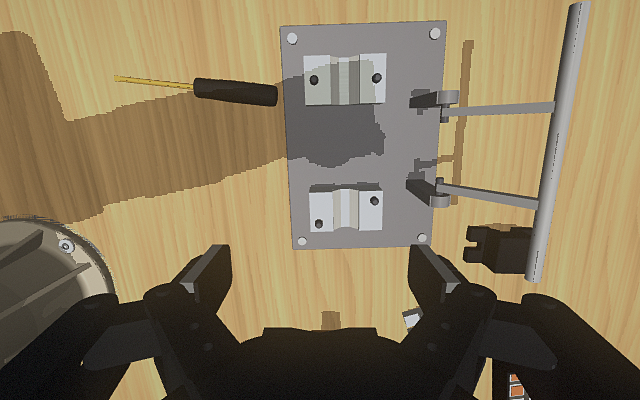

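Run:
```python
import cv2,pickle
im=cv2.imread('pics/w1.png')
a=cv2.resize(im[40:112,290:400],None,fx=7,fy=4,interpolation=cv2.INTER_CUBIC)
b=cv2.resize(im[178:250,290:400],None,fx=7,fy=4,interpolation=cv2.INTER_CUBIC)
import numpy as np
cv2.imwrite('pics/w1z.png',np.vstack([a,b]))
g=cv2.cvtColor(im,cv2.COLOR_BGR2GRAY).astype(int)
for c in [(314,80),(377,78),(319,224),(375,201)]:
    x,y=c; w=g[y-8:y+9,x-8:x+9]; m=(w<80); yy,xx=np.nonzero(m); print(c,m.sum(),xx.mean()+x-8,yy.mean()+y-8)
```

```text
(314, 80) 67 313.5223880597015 79.56716417910448
(377, 78) 53 375.7169811320755 77.79245283018868
(319, 224) 34 318.0882352941176 222.55882352941177
(375, 201) 35 373.54285714285714 199.94285714285715
```

View pics/w1z.png

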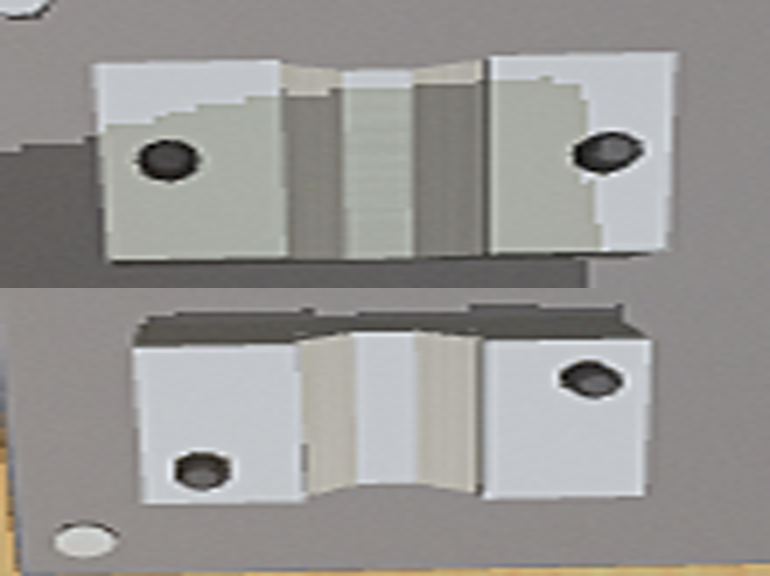

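```bash
cat >> h.py <<'E'
from scipy.optimize import least_squares
def fitpose(p, model, uv, x0, free_z=False):
    "model Nx3 in thing frame, uv Nx2, x0 (x,y,yaw)"
    model=np.array(model,float); uv=np.array(uv,float)
    def tr(q):
        c,s_=np.cos(q[2]),np.sin(q[2]); return model@np.array([[c,s_,0],[-s_,c,0],[0,0,1]])+[q[0],q[1],0]
    r=least_squares(lambda q:(proj(p,tr(q))-uv).ravel(),x0); 
    return r.x, np.sqrt((r.fun**2).mean()), r.fun.reshape(-1,2)
E
python3 - <<'E'
from h import *
import pickle
p=pickle.load(open('w1.pkl','rb'))
A=[(94,65),(677,53),(666,248),(108,260)];B=[(133,347),(650,339),(645,494),(143,503)]
uv=[((u+.5)/7-.5+290,(v+.5)/4-.5+40) for u,v in A]+[((u+.5)/7-.5+290,(v-288+.5)/4-.5+178) for u,v in B]
m=[(x,78+y,45) for x,y in [(-46,26),(46,26),(46,-26),(-46,-26)]]+[(x,-78+y,45) for x,y in [(-46,26),(46,26),(46,-26),(-46,-26)]]
m=np.array(m)/1000
r=fitpose(p,m,uv,[.468,.184,-.028]);print(np.round(r[0],4),r[1]);print(np.round(r[2],1))
print(np.round(fitpose(p,m[:4],uv[:4],r[0])[0],4),np.round(fitpose(p,m[4:],uv[4:],r[0])[0],4))
# bar ends
for e in [(578,4),(533,281)]: print(np.round(back(p,e,.172),4))
# plate corners
m2=np.array([(-75,145,10),(125,145,10),(-75,-145,10)])/1000
print(fitpose(p,m2,[(280,26),(447,20),(292,249)],r[0]))
s=r[0];y=s[2]
def sw(x,yy,z): return [s[0]+np.cos(y)*x-np.sin(y)*yy,s[1]+np.sin(y)*x+np.cos(y)*yy,z]
for th in (2.0,2.1,2.2,2.3):
    print(th,np.round(proj(p,[sw(.095-.095*np.cos(th),yy,.0955+.095*np.sin(th)) for yy in (.105,-.105)]),1).tolist())
E
```

```text
[ 0.4684  0.1867 -0.0256] 0.21951811196868487
[[ 0.  -0.3]
 [-0.3 -0.1]
 [ 0.   0.5]
 [ 0.   0.1]
 [ 0.1 -0.1]
 [ 0.1 -0.3]
 [-0.2  0.2]
 [ 0.2  0. ]]
[ 0.4686  0.1867 -0.0232] [ 0.4683  0.1866 -0.0253]
[0.6211 0.2879 0.172 ]
[0.618  0.0752 0.172 ]
(array([ 0.46870384,  0.18624722, -0.02781308]), np.float64(0.6848731948443889), array([[-0.74961743, -0.67168036],
       [ 0.75373978,  0.01692694],
       [-0.00813898,  1.110293  ]]))
2.0 [[567.0, -0.8], [520.4, 285.0]]
2.1 [[574.3, 1.4], [526.9, 281.9]]
2.2 [[579.6, 4.0], [532.0, 278.6]]
2.3 [[582.9, 6.9], [535.7, 274.9]]
```

Run:
```python
from h import *
plan([(.432,-.195,.15,-.055,7,-1),(.432,-.195,.12,-.055,2,-1)],start=(.4348,.1548,.2245,-.055))
```

```text
1 [1.06, 0.23, 4.99, -0.0, -1] 
2 [1.07, 0.24, 4.99, -0.0, -1] 
3 [1.06, 0.23, 4.99, -0.0, -1] 
4 [1.06, 0.24, 4.99, -0.0, -1] 
5 [1.07, 0.23, 4.99, -0.0, -1] 
6 [1.07, 0.24, 5.0, -0.0, -1] 
7 [1.06, 0.23, 4.99, -0.0, -1] 
  -> [ 0.432 -0.195  0.15 ] -0.055
8 [1.5, 0.0, 0.0, -0.0, -1] 
9 [1.5, 0.0, 0.0, -0.0, -1] 
  -> [ 0.432 -0.195  0.12 ] -0.055
```

Emit:
servo_tool(
  moves=[
    [1.0,0.23,5,0,-1],
    [1.0,0.24,5,0,-1],
    [1.1,0.23,5,0,-1],
    [1.1,0.24,5,0,-1],
    [1.1,0.23,5,0,-1],
    [1.1,0.24,5,0,-1],
    [1.1,0.23,4.9,0,-1],
    [1.5,0,0,0,-1],
    [1.5,0,0,0,-1],
    [0,0,0,0,-1],
  ],
)

```text
clock: 4.95
tcp_pos: [0.4314, -0.1925, 0.1183]
orientation: [-0.485, -0.513, -0.488, 0.513]
wrist_force: [-0.8, -0.0, -0.1]
finger_gap: 0.0854
```

Run:
```python
from h import *
p=snap('wrist','w2'); s=env.get_state(); print(s['clock'],s['tcp_pos'],yaw(s))
import pickle; pickle.dump(p,open('w2.pkl','wb'))
```

```text
5.0 [ 0.43207354 -0.19292365  0.11921471] -0.05260507472468579
```

View pics/w2.png

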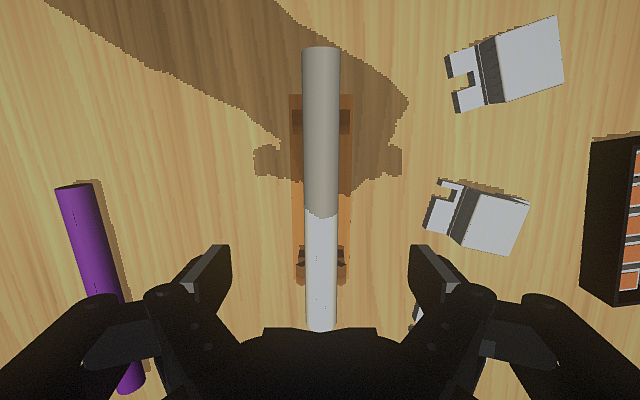

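Run:
```python
from h import *
import pickle
p=pickle.load(open('w2.pkl','rb'))
im=cv2.cvtColor(p['pixels'],cv2.COLOR_BGR2HSV); 
for r in (70,120,150,180,240,280,310):
    row=(im[r,:,1]<70); xs=[x for x in range(290,352) if row[x]]; print(r,xs[0],xs[-1])
for e in [(320,47),(320,331)]:
    print(np.round(back(p,e,.065),4),np.round(back(p,e,.06),4))
# caps: crown tops
pts={'cap_a':[(497,37),(556,15),(564,80),(504,104)],'cap_c':[(477,186),(530,203),(514,258),(460,240)]}
m=np.array([(-24,26,44),(24,26,44),(24,-26,44),(-24,-26,44)])/1000
for k,v in pts.items():
    r=fitpose(p,m,v,[.6,-.1 if k=='cap_a' else -.23,.26 if k=='cap_a' else -.25]); print(k,np.round(r[0],4),r[1],np.round(r[2],1).tolist())
```

```text
70 302 339
120 303 339
150 303 338
180 304 338
240 305 337
280 305 336
310 306 336
[ 0.4381 -0.0753  0.065 ] [ 0.4382 -0.0742  0.06  ]
[ 0.4257 -0.3126  0.065 ] [ 0.4255 -0.3166  0.06  ]
cap_a [ 0.6028 -0.0887  0.276 ] 1.8083999064165444 [[-3.2, -0.7], [0.9, -1.4], [1.2, 3.0], [1.2, -0.6]]
cap_c [ 0.5887 -0.2227 -0.2704] 3.1533183766246298 [[3.0, 3.3], [1.4, -2.3], [-4.8, -4.5], [0.1, 3.1]]
```

Emit:
servo_tool(
  moves=[
    [3.5,0,0.15,0,-1],
    [3.2,0,0,0,-1],
    [2.0,0,0,0,-1],
    [0,0,0,0,-1],
    [0,0,0,0,1],
    [0,0,0,0,1],
    [0,0,0,0,1],
    [0,0,0,0,1],
    [0,0,0,0,1],
    [0,0,0,0,1],
  ],
  grip_force=40,
)

```text
clock: 6.25
tcp_pos: [0.4324, -0.1964, 0.0327]
orientation: [0.486, 0.514, 0.486, -0.514]
wrist_force: [-0.7, -0.0, 0.6]
finger_gap: 0.0003
```

Run:
```python
from h import *
p=snap('wrist','w3'); s=env.get_state(); print(s['clock'],s['tcp_pos'],yaw(s),s['finger_gap'],s['wrist_force'])
```

```text
6.3 [ 0.43237683 -0.19634326  0.03264476] -0.05510602247342429 -0.0003670516398133099 [-0.03586151  0.20359053  1.20208118]
```

View pics/w3.png

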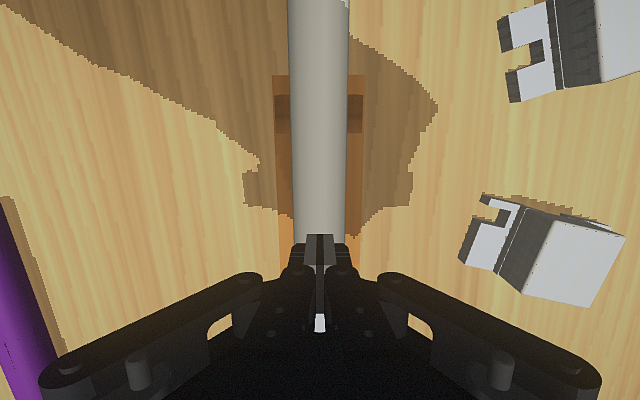

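Run:
```python
from h import *
im=cv2.imread('pics/w3.png')
z=cv2.resize(im[200:360,240:400],None,fx=4.5,fy=3.7,interpolation=cv2.INTER_CUBIC)
z=np.clip(z.astype(float)*1.6+20,0,255).astype(np.uint8)
cv2.imwrite('pics/w3z.png',z)
p=snap('scene','s3'); t=snap('top','t3'); w=optics.read_camera('wrist')
s=env.get_state();E=np.array(w['extrinsics']);c=-E[:3,:3].T@E[:3,3]
print('cam in tool',np.round(Rt(s).T@(c-s['tcp_pos']),4))
for q,n in ((p,'scene'),(t,'top')):
  print(n,proj(q,[s['tcp_pos'],s['tcp_pos']+[0,0,.04]]))
a=cv2.resize(p['pixels'][110:240,120:300],None,fx=4.4,fy=4.4,interpolation=cv2.INTER_CUBIC);cv2.imwrite('pics/s3z.png',a)
```

```text
cam in tool [-0.1777  0.     -0.0656]
scene [[208.73789208 201.18914193]
 [206.7905756  188.93962073]]
top [[414.64554675 208.75408582]
 [417.98259881 208.41718557]]
```

View pics/w3z.png

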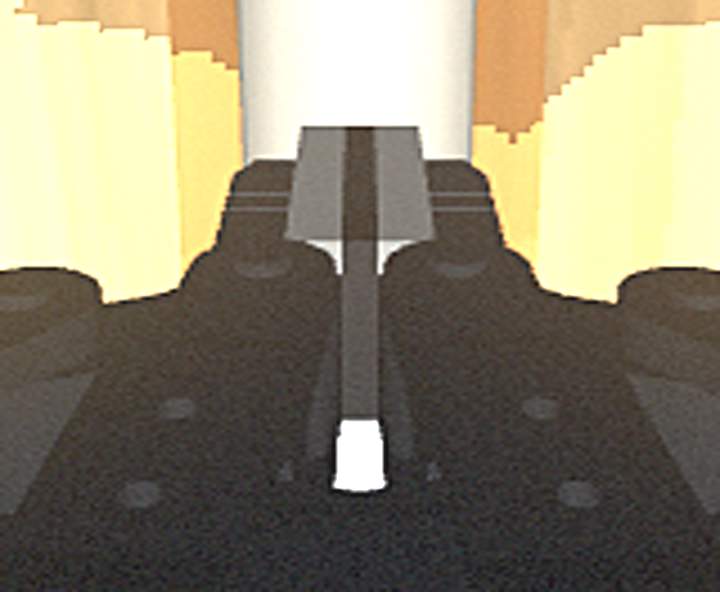

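View pics/s3z.png

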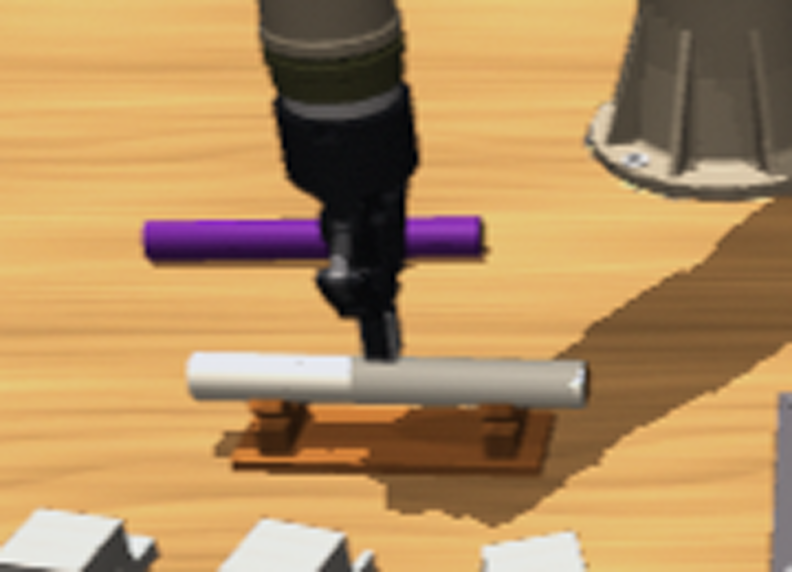

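Emit:
servo_tool(
  moves=[
    [0,0,0,0,-1],
    [0,0,0,0,-1],
    [0,0,0,0,-1],
    [0,0,0,0,-1],
    [0,0,0,0,-1],
    [0.7,0,0,0,-1],
    [0.7,0,0,0,-1],
    [0.6,0,0,0,-1],
    [0,0,0,0,-1],
    [0,0,0,0,-1],
  ],
)

```text
clock: 7.7
tcp_pos: [0.4324, -0.1964, 0.0126]
orientation: [0.486, 0.514, 0.486, -0.514]
wrist_force: [0.4, -0.5, -0.8]
finger_gap: 0.0854
```

Run:
```python
from h import *
p=snap('scene','s4');w=snap('wrist','w4')
s=env.get_state();print(s['clock'],s['tcp_pos'],s['finger_gap'],s['wrist_force'])
for dx in (.0425,.057):
  print(proj(p,[s['tcp_pos']+[dx,0,d] for d in (.013,.03,.04,.05,.06)]))
a=cv2.resize(p['pixels'][130:240,140:280],None,fx=5,fy=5,interpolation=cv2.INTER_CUBIC);cv2.imwrite('pics/s4z.png',a)
```

```text
7.8 [ 0.43262479 -0.19646661  0.01286731] 0.08506290748378259 [ 0.19264178  0.66384164 -0.18252185]
[[206.20753257 212.45842931]
 [205.34357147 207.26589616]
 [204.82813085 204.16802226]
 [204.30723108 201.0373381 ]
 [203.78078497 197.87331966]]
[[205.21403135 215.73129848]
 [204.33155621 210.51075187]
 [203.80498789 207.39567892]
 [203.27278017 204.24724435]
 [202.73484195 201.06490934]]
```

View pics/s4z.png

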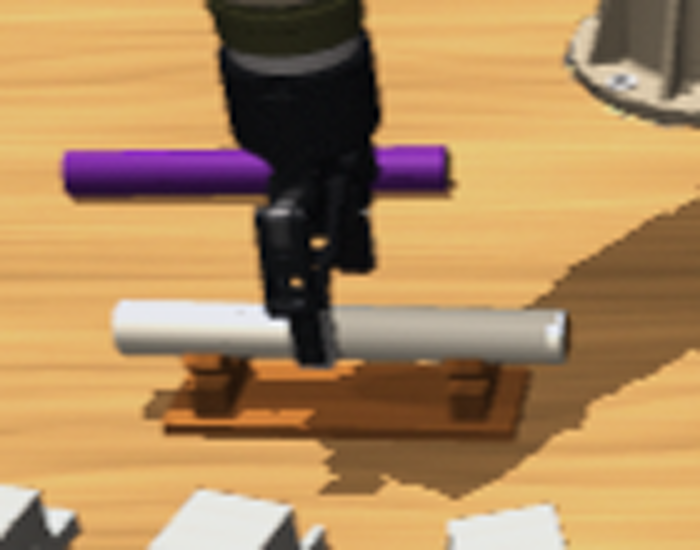

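View pics/w4.png

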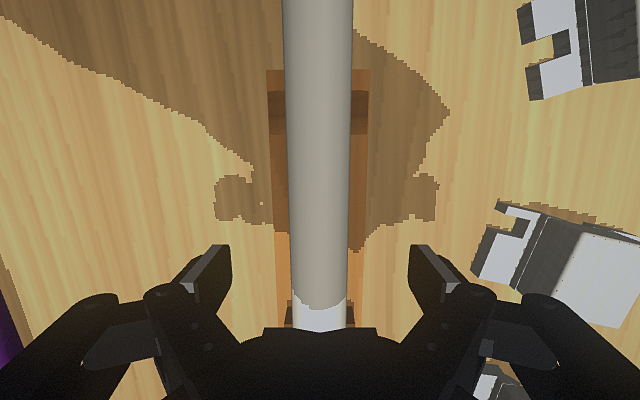

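Emit:
servo_tool(
  moves=[
    [0.7,0,-0.1,0,-1],
    [0.7,0,-0.1,0,-1],
    [0.5,0,0,0,-1],
    [0,0,0,0,-1],
    [0,0,0,0,1],
    [0,0,0,0,1],
    [0,0,0,0,1],
    [0,0,0,0,1],
    [0,0,0,0,1],
    [0,0,0,0,1],
  ],
  grip_force=40,
)

```text
clock: 9.05
tcp_pos: [0.4322, -0.1944, -0.006]
orientation: [-0.486, -0.513, -0.486, 0.514]
wrist_force: [-2.6, 1.5, 5.9]
finger_gap: 0.0288
```

Run:
```python
from h import *
p=snap('scene','s5');w=snap('wrist','w5')
s=env.get_state();print(s['clock'],s['tcp_pos'],s['finger_gap'],s['wrist_force'],yaw(s))
a=cv2.resize(p['pixels'][130:240,140:280],None,fx=4,fy=4,interpolation=cv2.INTER_CUBIC)
b=w['pixels']; cv2.imwrite('pics/s5z.png',a)
```

```text
9.15 [ 0.43217365 -0.19442472 -0.00599214] 0.028594775742475386 [-3.39725375 -0.0623398   5.44120061] -0.055115693482506375
```

View pics/s5z.png

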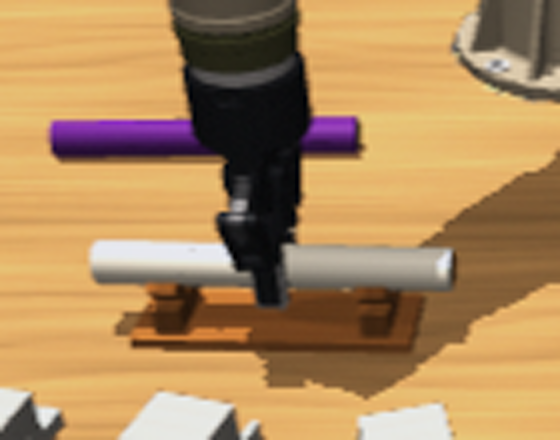

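View pics/w5.png

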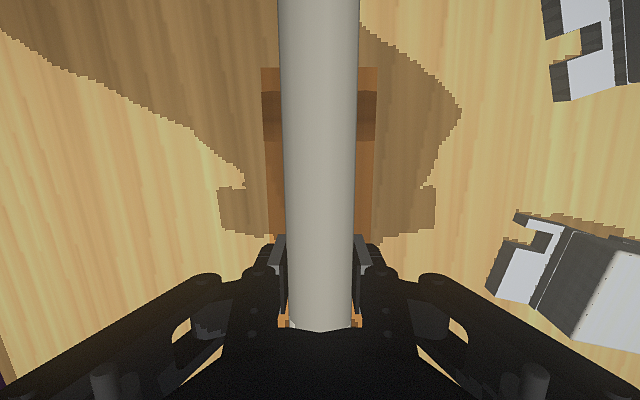

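Run:
```python
from h import *
plan([(.4322,-.1944,.05,-.055,3,1),(.4684,.1867,.05,-.0256,7,1)],start=(.4322,-.1944,-.006,-.055))
```

```text
1 [-1.87, 0.0, 0.0, -0.0, 1] 
2 [-1.86, 0.0, 0.0, -0.0, 1] 
3 [-1.87, 0.0, 0.0, -0.0, 1] 
  -> [ 0.4322 -0.1944  0.05  ] -0.055
4 [0.0, 0.22, -5.46, -0.004, 1] 
5 [0.0, 0.24, -5.46, -0.004, 1] 
6 [0.0, 0.26, -5.46, -0.004, 1] 
7 [0.0, 0.28, -5.46, -0.004, 1] 
8 [0.0, 0.3, -5.46, -0.004, 1] 
9 [0.0, 0.33, -5.47, -0.005, 1] 
10 [0.0, 0.35, -5.46, -0.004, 1] 
  -> [0.4684 0.1867 0.05  ] -0.026
```

Emit:
servo_tool(
  moves=[
    [-1.2,0,0,0,1],
    [-2.2,0,0,0,1],
    [-2.2,0.1,-3,0,1],
    [0,0.23,-5.5,-0.004,1],
    [0,0.24,-6,-0.004,1],
    [0,0.26,-6,-0.004,1],
    [0,0.29,-6,-0.004,1],
    [0,0.3,-6,-0.004,1],
    [0,0.33,-4,-0.004,1],
    [0,0.33,-1.72,-0.005,1],
  ],
  grip_force=70,
)

```text
clock: 10.4
tcp_pos: [0.4708, 0.1888, 0.0501]
orientation: [0.494, 0.506, 0.494, -0.505]
wrist_force: [-0.8, -0.7, -1.5]
finger_gap: 0.0285
```

Run:
```python
from h import *
w=snap('wrist','w6')
s=env.get_state();print(s['clock'],s['tcp_pos'],s['finger_gap'],s['wrist_force'],yaw(s))
import pickle; pickle.dump(w,open('w6.pkl','wb'))
plan([(.4684,.1867,-.008,-.0256,3,1)])
```

```text
10.45 [0.47155785 0.18958017 0.05008756] 0.02810769099449541 [ 0.89884636  1.85873648 -1.38594645] -0.022671177423173153
1 [1.94, -0.1, 0.1, 0.001, 1] 
2 [1.93, -0.1, 0.1, 0.001, 1] 
3 [1.94, -0.11, 0.1, 0.001, 1] 
  -> [ 0.4684  0.1867 -0.008 ] -0.026
```

View pics/w6.png

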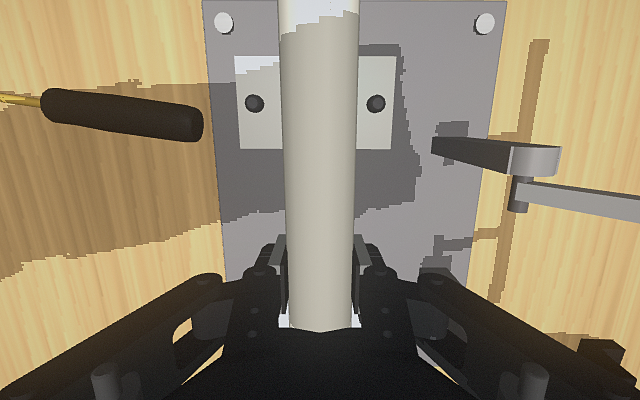

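Emit:
servo_tool(
  moves=[
    [0,-0.1,0.1,0,1],
    [1.0,0,0,0,1],
    [1.5,0,0,0,1],
    [1.3,0,0,0,1],
    [0.4,0,0,0,1],
    [0,0,0,0,1],
    [0,0,0,0,1],
    [0,0,0,0,1],
    [0,0,0,0,1],
    [0,0,0,0,1],
  ],
)

```text
clock: 11.7
tcp_pos: [0.4698, 0.1857, 0.0079]
orientation: [0.494, 0.507, 0.493, -0.506]
wrist_force: [0.1, 0.0, -1.1]
finger_gap: 0.0281
```

Run:
```python
from h import *
w=snap('wrist','w7')
s=env.get_state();print(s['clock'],s['tcp_pos'],s['finger_gap'],s['wrist_force'],yaw(s))
import pickle; pickle.dump(w,open('w7.pkl','wb'))
plan([(.4684,.1867,-.010,-.0256,3,1)])
cv2.imwrite('pics/w7z.png',cv2.resize(w['pixels'][0:240,180:460],None,fx=2.5,fy=2.5))
```

```text
11.75 [0.46978432 0.18567555 0.00784724] 0.028152184532349543 [ 0.33038685  0.65414773 -1.02703008] -0.025915061312702263
1 [0.59, -0.05, -0.03, -0.0, 1] 
2 [0.6, -0.05, -0.03, -0.0, 1] 
3 [0.59, -0.04, -0.04, -0.0, 1] 
  -> [ 0.4684  0.1867 -0.01  ] -0.026
```

View pics/w7z.png

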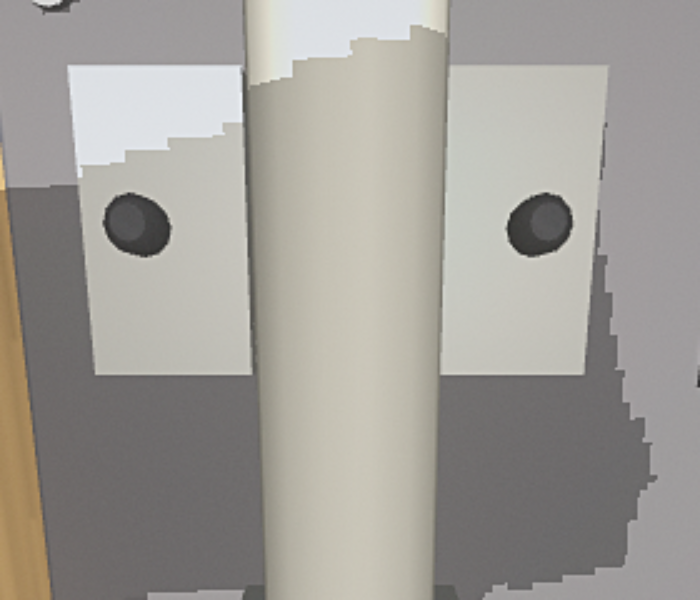

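Run:
```python
from h import *
import pickle
p=pickle.load(open('w7.pkl','rb'))
uv=[((u+.5)/2.5-.5+180,(v+.5)/2.5-.5) for u,v in [(68,66),(608,66),(585,374),(95,374)]]
m=np.array([(x,78+y,45) for x,y in [(-46,26),(46,26),(46,-26),(-46,-26)]])/1000
r=fitpose(p,m,uv,[.468,.184,-.028]);print(np.round(r[0],4),r[1]);print(np.round(r[2],1))
S=[.4684,.1867,-.0256]
```

```text
[ 0.4682  0.1868 -0.0252] 0.36484972597043136
[[ 0.4  0. ]
 [-0.1 -0.1]
 [-0.8 -0.2]
 [ 0.5  0. ]]
```

Emit:
servo_tool(
  moves=[
    [0.3,-0.15,-0.1,0,1],
    [0.6,0,0,0,1],
    [0.5,0,0,0,1],
    [0.3,0,0,0,1],
    [0.1,0,0,0,1],
    [0.1,0,0,0,1],
    [0,0,0,0,1],
    [0,0,0,0,1],
    [0,0,0,0,1],
    [0,0,0,0,1],
  ],
)

```text
clock: 13.0
tcp_pos: [0.4681, 0.1866, -0.0107]
orientation: [0.493, 0.507, 0.493, -0.506]
wrist_force: [-2.7, -1.5, 6.3]
finger_gap: 0.0283
```

Run:
```python
from h import *
w=snap('wrist','w8')
s=env.get_state();print(s['clock'],s['tcp_pos'],s['finger_gap'],s['wrist_force'],s['ft_torque'],yaw(s))
```

```text
13.05 [ 0.4680518   0.18659434 -0.01067026] 0.028340750835395615 [-3.27907999 -0.54648981  4.85235543] [-0.22604085  0.53902161 -0.12800298] -0.026101903061138115
```

View pics/w8.png

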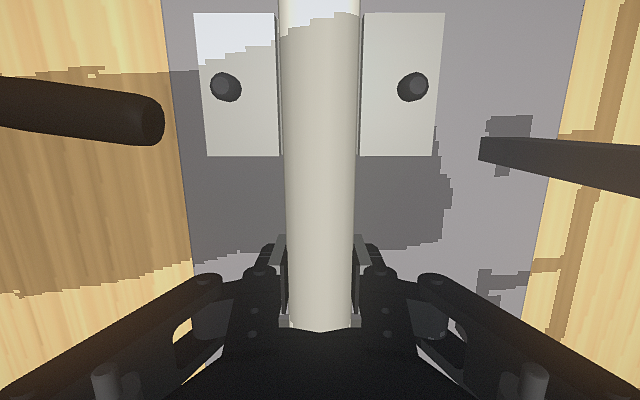

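Run:
```python
from h import *
plan([(.468,.1866,.075,-.0256,2,-1),(.475,-.03,.085,.10,4,-1),(.60,-.089,.07,.27,4,-1)],start=(.4681,.1866,-.0107,-.0256))
```

```text
1 [-4.28, -0.0, 0.0, -0.0, -1] 
2 [-4.29, -0.01, 0.0, -0.0, -1] 
  -> [0.468  0.1866 0.075 ] -0.026
3 [-0.25, 0.31, 5.41, -0.031, -1] 
4 [-0.25, 0.15, 5.42, -0.032, -1] 
5 [-0.25, -0.03, 5.42, -0.031, -1] 
6 [-0.25, -0.19, 5.41, -0.032, -1] 
  -> [ 0.475 -0.03   0.085] 0.1
7 [0.38, 2.96, 1.78, -0.042, -1] 
8 [0.37, 2.88, 1.9, -0.043, -1] 
9 [0.38, 2.8, 2.03, -0.042, -1] 
10 [0.37, 2.71, 2.14, -0.043, -1] 
  -> [ 0.6   -0.089  0.07 ] 0.27
```

Emit:
servo_tool(
  moves=[
    [0,0,0,0,-1],
    [0,0,0,0,-1],
    [0,0,0,0,-1],
    [0,0,0,0,-1],
    [-4.2,0,0,0,-1],
    [-4.4,0,0,0,-1],
    [-0.25,0.3,5.4,-0.031,-1],
    [-0.25,0.15,5.4,-0.032,-1],
    [-0.25,0,5.4,-0.031,-1],
    [-0.25,-0.2,5.4,-0.032,-1],
  ],
)

```text
clock: 14.3
tcp_pos: [0.4753, -0.031, 0.085]
orientation: [0.525, 0.474, 0.524, -0.474]
wrist_force: [-0.0, 0.1, -1.3]
finger_gap: 0.0852
```

Emit:
servo_tool(
  moves=[
    [0.4,3.0,1.8,-0.042,-1],
    [0.4,2.9,1.9,-0.043,-1],
    [0.4,2.8,2.0,-0.042,-1],
    [0.4,2.7,2.1,-0.043,-1],
    [0,0,0,0,-1],
    [0,0,0,0,-1],
    [0,0,0,0,-1],
    [0,0,0,0,-1],
    [0,0,0,0,-1],
    [0,0,0,0,-1],
  ],
)

```text
clock: 15.55
tcp_pos: [0.6005, -0.0878, 0.0689]
orientation: [0.563, 0.428, 0.563, -0.428]
wrist_force: [0.3, -0.2, -0.5]
finger_gap: 0.0852
```

Run:
```python
from h import *
w=snap('wrist','w9');t=snap('top','t9')
s=env.get_state();print(s['clock'],s['tcp_pos'],s['finger_gap'],s['wrist_force'],yaw(s))
import pickle; pickle.dump(w,open('w9.pkl','wb'))
cv2.imwrite('pics/t9z.png',cv2.resize(t['pixels'][110:240,220:480],None,fx=3,fy=3))
```

```text
15.65 [ 0.60050916 -0.08787108  0.06882008] 0.08523142318101963 [-0.17639068  0.1379389   0.76423455] 0.27002243890947103
```

View pics/w9.png

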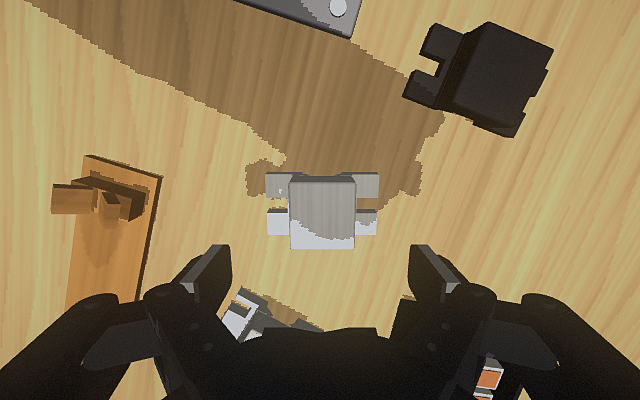

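View pics/t9z.png

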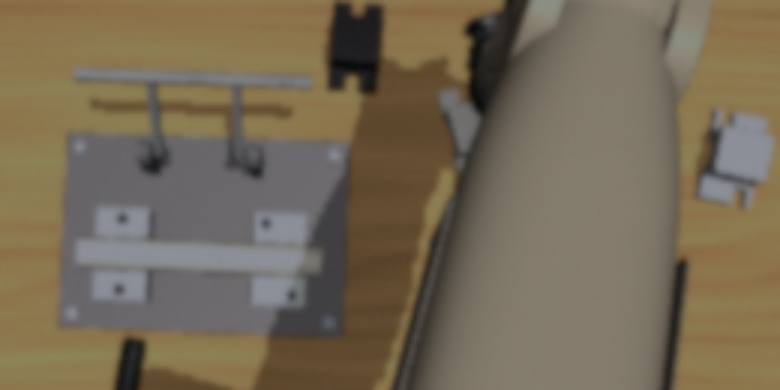

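Run:
```python
from h import *
im=cv2.imread('pics/w9.png')
cv2.imwrite('pics/w9z.png',cv2.resize(im[165:257,258:388],None,fx=6,fy=6,interpolation=cv2.INTER_CUBIC))
```

```text
(no output)
```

View pics/w9z.png

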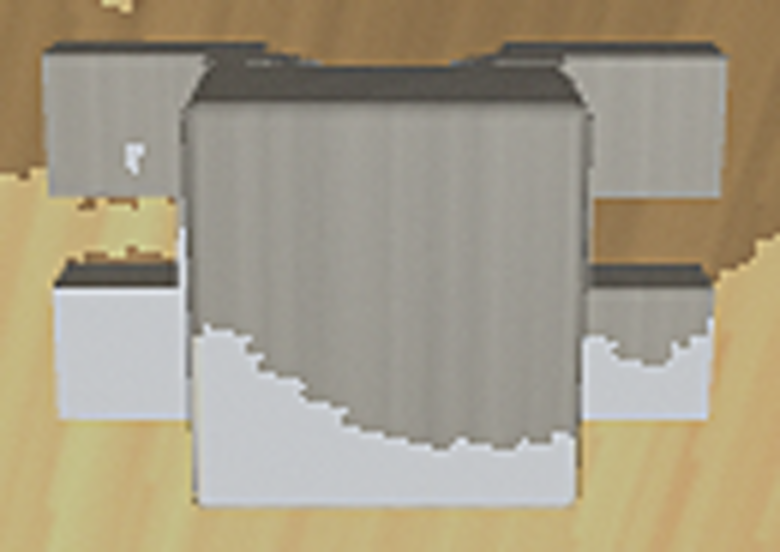

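Run:
```python
from h import *
import pickle
p=pickle.load(open('w9.pkl','rb'))
z=[(188,103),(586,103),(576,506),(198,506),(43,54),(728,54),(709,418),(60,418)]
uv=[((u+.5)/6-.5+258,(v+.5)/6-.5+165) for u,v in z]
m=np.array([(x,y,44) for x,y in [(-24,26),(24,26),(24,-26),(-24,-26)]]+[(x,y,12) for x,y in [(-46,26),(46,26),(46,-26),(-46,-26)]])/1000
r=fitpose(p,m,uv,[.6,-.09,.27]);print(np.round(r[0],4),r[1]);print(np.round(r[2],1).tolist())
plan([(*r[0][:2],-.018,r[0][2],4,-1)])
```

```text
[ 0.6029 -0.0879  0.2702] 0.5871865058693805
[[-1.0, -0.5], [1.2, -0.5], [0.6, 0.9], [-0.7, 0.9], [-0.1, -0.0], [-0.0, -0.1], [-0.0, -0.3], [0.0, -0.2]]
1 [2.17, 0.06, 0.02, -0.0, -1] 
2 [2.17, 0.06, 0.01, -0.0, -1] 
3 [2.17, 0.05, 0.02, -0.0, -1] 
4 [2.17, 0.06, 0.01, -0.0, -1] 
  -> [ 0.6029 -0.0878 -0.018 ] 0.27
```

Emit:
servo_tool(
  moves=[
    [2.2,0.24,0.05,0,-1],
    [3.0,0,0,0,-1],
    [2.5,0,0,0,-1],
    [1.0,0,0,0,-1],
    [0,0,0,0,-1],
    [0,0,0,0,1],
    [0,0,0,0,1],
    [0,0,0,0,1],
    [0,0,0,0,1],
    [0,0,0,0,1],
  ],
  grip_force=50,
)

```text
clock: 16.9
tcp_pos: [0.6038, -0.0881, -0.017]
orientation: [0.563, 0.428, 0.562, -0.428]
wrist_force: [-1.1, -0.1, 7.0]
finger_gap: 0.0474
```

Run:
```python
from h import *
w=snap('wrist','w10')
s=env.get_state();print(s['clock'],s['tcp_pos'],s['finger_gap'],s['wrist_force'],yaw(s))
```

```text
16.95 [ 0.60377167 -0.08808853 -0.016957  ] 0.0468840532736132 [-0.87927422  0.12896761  6.37002346] 0.26995879760803826
```

View pics/w10.png

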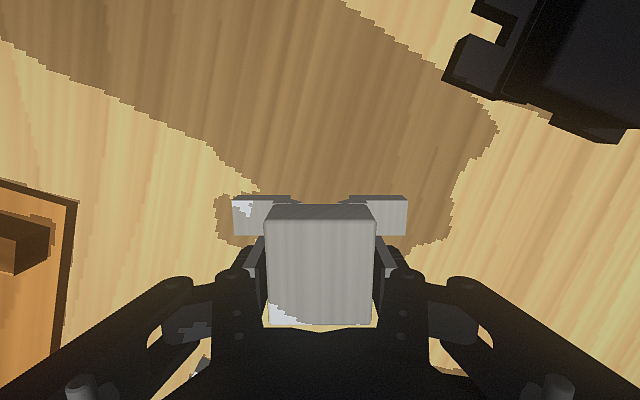

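Run:
```python
from h import *
plan([(.6038,-.0881,.02,.27,2,1),(.485,.03,.075,.14,4,1),(.4703,.2643,.075,-.0254,5,1)],start=(.6038,-.0881,-.017,.27))
```

```text
1 [-1.85, 0.0, 0.0, -0.0, 1] 
2 [-1.85, 0.0, 0.0, -0.0, 1] 
  -> [ 0.6038 -0.0881  0.02  ] 0.27
3 [-1.37, -2.07, -3.64, 0.032, 1] 
4 [-1.38, -2.19, -3.57, 0.033, 1] 
5 [-1.37, -2.31, -3.49, 0.032, 1] 
6 [-1.38, -2.42, -3.42, 0.033, 1] 
  -> [0.485 0.03  0.075] 0.14
7 [0.0, 0.36, -4.68, 0.033, 1] 
8 [0.0, 0.21, -4.69, 0.033, 1] 
9 [0.0, 0.05, -4.7, 0.033, 1] 
10 [0.0, -0.1, -4.69, 0.033, 1] 
11 [0.0, -0.25, -4.69, 0.033, 1] 
  -> [0.4703 0.2643 0.075 ] -0.025
```

Emit:
servo_tool(
  moves=[
    [-1.2,0,0,0,1],
    [-2.5,0,0,0,1],
    [-1.4,-2.1,-3.6,0.032,1],
    [-1.4,-2.2,-3.6,0.033,1],
    [-1.4,-2.3,-3.5,0.032,1],
    [-1.3,-2.4,-3.4,0.033,1],
    [0,0.36,-4.7,0.033,1],
    [0,0.2,-4.7,0.033,1],
    [0,0.05,-4.7,0.033,1],
    [0,-0.1,-4.7,0.033,1],
  ],
  grip_force=70,
)

```text
clock: 18.2
tcp_pos: [0.4717, 0.2194, 0.074]
orientation: [0.502, 0.498, 0.502, -0.498]
wrist_force: [0.4, -1.0, -3.4]
finger_gap: 0.0472
```

Emit:
servo_tool(
  moves=[
    [0,-0.25,-3.5,0.033,1],
    [0,0,-1.17,0,1],
    [0.5,0,0,0,1],
    [1.2,0,0,0,1],
    [0.8,0,0,0,1],
    [0.3,0,0,0,1],
    [0,0,0,0,1],
    [0,0,0,0,1],
    [0,0,0,0,1],
    [0,0,0,0,1],
  ],
)

```text
clock: 19.45
tcp_pos: [0.4699, 0.2647, 0.046]
orientation: [0.494, 0.506, 0.494, -0.506]
wrist_force: [-0.6, 0.5, -3.3]
finger_gap: 0.0467
```

Run:
```python
from h import *
w=snap('wrist','w11')
s=env.get_state();print(s['clock'],s['tcp_pos'],s['finger_gap'],s['wrist_force'],yaw(s))
import pickle; pickle.dump(w,open('w11.pkl','wb'))
cv2.imwrite('pics/w11z.png',cv2.resize(w['pixels'][150:340,200:440],None,fx=3,fy=3,interpolation=cv2.INTER_CUBIC))
```

```text
19.5 [0.4698199  0.26469025 0.04590337] 0.0470357952839588 [ 0.90776842  0.01176046 -2.27296   ] -0.024891034219774632
```

View pics/w11z.png

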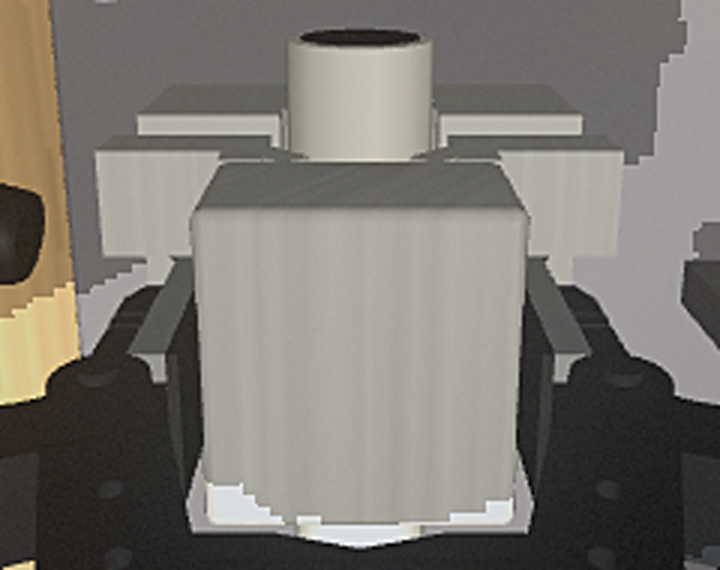

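```bash
cat >> h.py <<'E'
def unz(z,f,ox,oy): return [((u+.5)/f-.5+ox,(v+.5)/f-.5+oy) for u,v in z]
capm=np.array([(x,y,44) for x,y in [(-24,26),(24,26),(24,-26),(-24,-26)]]+[(x,y,12) for x,y in [(-46,26),(46,26)]])/1000
E
python3 - <<'E'
from h import *
import pickle
p=pickle.load(open('w11.pkl','rb'))
uv=unz([(192,210),(527,210),(515,524),(206,524),(95,150),(622,150)],3,200,150)
lo=unz([(138,114),(581,114)],3,200,150)
for zb in (.061,.063,.065):
    r=fitpose(p,capm+[0,0,zb],uv,[.47,.265,-.025]);print(zb,np.round(r[0],4),r[1],np.round(r[2],1).tolist())
r=fitpose(p,np.array([(-46,26,45),(46,26,45)])/1000,lo,[.47,.265,-.025]);print('lowerA',np.round(r[0],4),r[1])
E
```

```text
0.061 [ 0.4701  0.2643 -0.0238] 0.5787108742376644 [[-0.7, -0.3], [0.7, -0.4], [-0.6, -0.1], [0.3, 0.1], [1.2, 0.5], [-0.8, 0.2]]
0.063 [ 0.4701  0.2651 -0.0238] 0.9594565116242127 [[-1.7, -0.7], [1.7, -0.9], [0.2, 1.2], [-0.6, 1.4], [-0.0, -0.1], [0.5, -0.4]]
0.065 [ 0.4701  0.266  -0.0238] 1.837737625416263 [[-2.7, -1.1], [2.7, -1.3], [1.0, 2.6], [-1.4, 2.8], [-1.3, -0.7], [1.7, -1.0]]
lowerA [ 0.4701  0.2648 -0.0253] 0.1639353750670319
```

Emit:
servo_tool(
  moves=[
    [0.4,0,0,0,1],
    [0.4,0,0,0,1],
    [0.4,0,0,0,1],
    [0.2,0,0,0,1],
    [0.1,0,0,0,1],
    [0.1,0,0,0,1],
    [0.1,0,0,0,1],
    [0,0,0,0,1],
    [0,0,0,0,1],
    [0,0,0,0,1],
  ],
)

```text
clock: 20.75
tcp_pos: [0.4698, 0.2646, 0.0288]
orientation: [0.494, 0.506, 0.494, -0.506]
wrist_force: [-0.7, 0.7, -3.0]
finger_gap: 0.0467
```

Run:
```python
from h import *
w=snap('wrist','w12')
s=env.get_state();print(s['clock'],s['tcp_pos'],s['finger_gap'],s['wrist_force'],yaw(s))
import pickle; pickle.dump(w,open('w12.pkl','wb'))
cv2.imwrite('pics/w12z.png',cv2.resize(w['pixels'][150:340,200:440],None,fx=3,fy=3,interpolation=cv2.INTER_CUBIC))
```

```text
20.8 [0.46977122 0.26461021 0.02876628] 0.046988588381550754 [ 0.44182992 -0.13664478 -2.79629775] -0.02501707927263592
```

View pics/w12z.png

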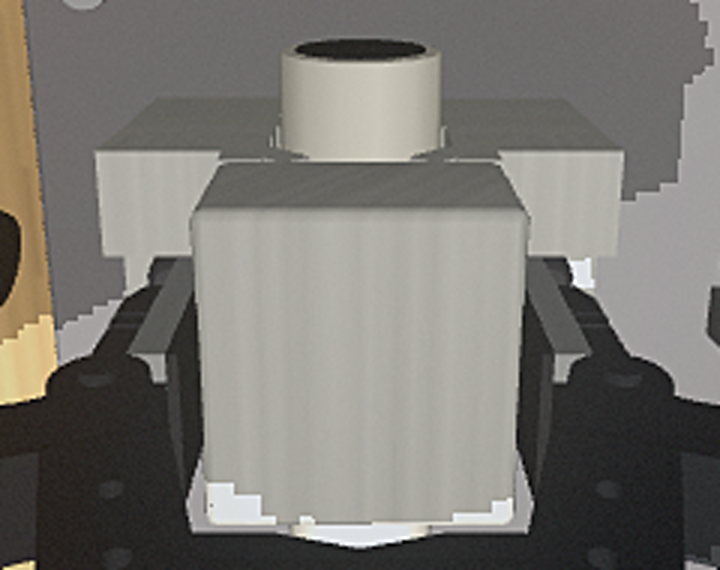

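Emit:
servo_tool(
  moves=[
    [0.05,0,0,0,1],
    [0.05,0,0,0,1],
    [0.05,0,0,0,1],
    [0.05,0,0,0,1],
    [0,0,0,0,1],
    [0,0,0,0,1],
    [0,0,0,0,1],
    [0,0,0,0,1],
    [0,0,0,0,1],
    [0,0,0,0,1],
  ],
)

```text
clock: 22.05
tcp_pos: [0.4698, 0.2647, 0.0281]
orientation: [0.494, 0.507, 0.494, -0.506]
wrist_force: [-4.6, -1.2, 9.2]
finger_gap: 0.0467
```

Run:
```python
from h import *
s=env.get_state();print(s['clock'],s['tcp_pos'],s['finger_gap'],s['wrist_force'],yaw(s))
```

```text
22.05 [0.46979988 0.26466089 0.0281296 ] 0.04670434191412223 [-4.62233604 -1.23224173  9.24137189] -0.024935141234542914
```

Run:
```python
from h import *
plan([(.4698,.2647,.108,-.0254,2,-1),(.475,.04,.108,-.08,4,-1),(.57,-.345,.075,-.25,7,-1)],start=(.4698,.2647,.0268,-.0254))
```

```text
1 [-4.06, 0.0, 0.0, -0.0, -1] 
2 [-4.06, 0.0, 0.0, -0.0, -1] 
  -> [0.4698 0.2647 0.108 ] -0.025
3 [0.0, 0.27, 5.61, 0.014, -1] 
4 [0.0, 0.35, 5.61, 0.014, -1] 
5 [0.0, 0.43, 5.6, 0.013, -1] 
6 [0.0, 0.51, 5.6, 0.014, -1] 
  -> [0.475 0.04  0.108] -0.08
7 [0.47, 1.79, 5.37, 0.024, -1] 
8 [0.47, 1.92, 5.33, 0.024, -1] 
9 [0.47, 2.05, 5.28, 0.024, -1] 
10 [0.47, 2.18, 5.23, 0.024, -1] 
11 [0.47, 2.3, 5.18, 0.025, -1] 
12 [0.48, 2.43, 5.12, 0.024, -1] 
13 [0.47, 2.55, 5.05, 0.025, -1] 
  -> [ 0.57  -0.345  0.075] -0.25
```

Emit:
servo_tool(
  moves=[
    [0,0,0,0,-1],
    [0,0,0,0,-1],
    [0,0,0,0,-1],
    [0,0,0,0,-1],
    [-4.0,0,0,0,-1],
    [-4.1,0,0,0,-1],
    [0,0.27,5.6,0.014,-1],
    [0,0.35,5.6,0.014,-1],
    [0,0.43,5.6,0.014,-1],
    [0,0.5,5.6,0.014,-1],
  ],
)

```text
clock: 23.3
tcp_pos: [0.4749, 0.0385, 0.1078]
orientation: [0.48, 0.52, 0.479, -0.52]
wrist_force: [1.1, -0.7, -0.6]
finger_gap: 0.0855
```

Emit:
servo_tool(
  moves=[
    [0.5,1.8,5.4,0.024,-1],
    [0.5,1.9,5.3,0.024,-1],
    [0.5,2.0,5.3,0.024,-1],
    [0.5,2.2,5.2,0.024,-1],
    [0.5,2.3,5.2,0.025,-1],
    [0.5,2.4,5.1,0.024,-1],
    [0.5,2.6,5.0,0.025,-1],
    [0,0,0,0,-1],
    [0,0,0,0,-1],
    [0,0,0,0,-1],
  ],
)

```text
clock: 24.55
tcp_pos: [0.5694, -0.3429, 0.0729]
orientation: [0.434, 0.558, 0.434, -0.558]
wrist_force: [-0.4, -0.2, 0.5]
finger_gap: 0.085
```

Run:
```python
from h import *
w=snap('wrist','w13')
s=env.get_state();print(s['clock'],s['tcp_pos'],s['finger_gap'],s['wrist_force'],yaw(s))
import pickle; pickle.dump(w,open('w13.pkl','wb'))
```

```text
24.6 [ 0.56951928 -0.3428839   0.07309815] 0.08531016803201115 [0.44716829 0.82215677 0.28966644] -0.24943415934263222
```

View pics/w13.png

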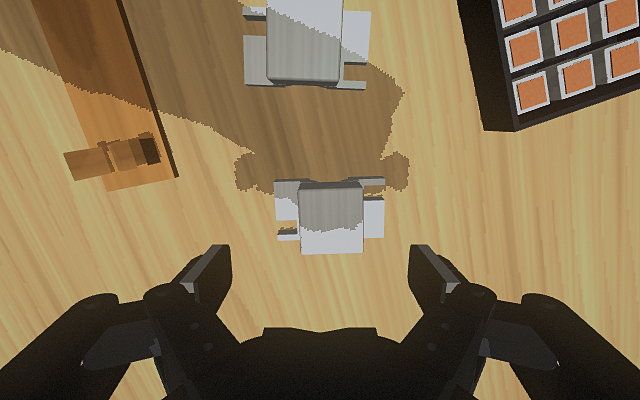

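Run:
```python
from h import *
im=cv2.imread('pics/w13.png')
cv2.imwrite('pics/w13z.png',cv2.resize(im[168:260,262:392],None,fx=6,fy=6,interpolation=cv2.INTER_CUBIC))
```

```text
(no output)
```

View pics/w13z.png

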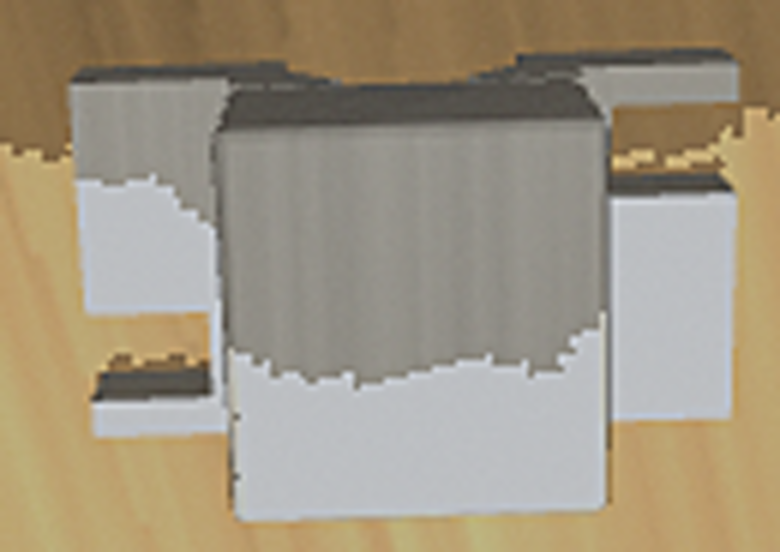

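Run:
```python
from h import *
import pickle
p=pickle.load(open('w13.pkl','rb'))
uv=unz([(217,132),(605,122),(605,509),(236,520),(70,83),(740,64),(732,416),(94,436)],6,262,168)
m=np.vstack([capm,np.array([(46,-26,12),(-46,-26,12)])/1000])
r=fitpose(p,m,uv,[.575,-.35,-.24]);print(np.round(r[0],4),r[1],np.round(r[2],1).tolist())
plan([(*r[0][:2],-.018,r[0][2],4,-1)])
```

```text
[ 0.5762 -0.3511 -0.2187] 0.6898988505566207 [[-0.9, -0.6], [1.3, -0.9], [0.7, 1.2], [-0.6, 1.2], [-0.2, -0.1], [-0.1, -0.4], [-0.4, 0.0], [0.1, -0.2]]
1 [2.28, 0.21, 0.16, -0.008, -1] 
2 [2.28, 0.21, 0.16, -0.008, -1] 
3 [2.27, 0.21, 0.16, -0.007, -1] 
4 [2.28, 0.22, 0.16, -0.008, -1] 
  -> [ 0.5763 -0.3511 -0.018 ] -0.218
```

Emit:
servo_tool(
  moves=[
    [1.2,0.5,0.4,-0.02,-1],
    [2.4,0.36,0.24,-0.011,-1],
    [3.0,0,0,0,-1],
    [2.0,0,0,0,-1],
    [0.5,0,0,0,-1],
    [0,0,0,0,1],
    [0,0,0,0,1],
    [0,0,0,0,1],
    [0,0,0,0,1],
    [0,0,0,0,1],
  ],
  grip_force=50,
)

```text
clock: 25.85
tcp_pos: [0.5771, -0.3533, -0.0169]
orientation: [0.443, 0.552, 0.441, -0.552]
wrist_force: [-1.0, 0.6, 6.2]
finger_gap: 0.0469
```

Run:
```python
from h import *
w=snap('wrist','w14')
s=env.get_state();print(s['clock'],s['tcp_pos'],s['finger_gap'],s['wrist_force'],yaw(s))
S=[.4683,.1867,-.0254]; tx,ty=S[0]-.0254*.078,S[1]-.078
P=s['tcp_pos'];print('B',tx,ty)
plan([(*P[:2],.02,yaw(s),2,1),(.49,-.10,.075,-.12,6,1),(tx,ty,.075,-.0254,4,1)])
```

```text
25.9 [ 0.57714532 -0.35325469 -0.01683565] 0.04714807229505482 [-0.53167893  0.90632488  5.7362068 ] -0.21993338910446883
B 0.4663188 0.1087
1 [-1.84, 0.0, 0.0, -0.0, 1] 
2 [-1.84, 0.0, 0.0, -0.0, 1] 
  -> [ 0.5771 -0.3533  0.02  ] -0.22
3 [-0.92, -2.34, -3.8, -0.017, 1] 
4 [-0.92, -2.27, -3.84, -0.017, 1] 
5 [-0.92, -2.21, -3.88, -0.016, 1] 
6 [-0.91, -2.15, -3.92, -0.017, 1] 
7 [-0.92, -2.08, -3.95, -0.016, 1] 
8 [-0.91, -2.01, -3.98, -0.017, 1] 
  -> [ 0.49  -0.1    0.075] -0.12
9 [-0.0, -1.21, -5.11, -0.024, 1] 
10 [-0.0, -1.09, -5.14, -0.024, 1] 
11 [-0.0, -0.97, -5.16, -0.023, 1] 
12 [-0.0, -0.84, -5.18, -0.024, 1] 
  -> [0.4663 0.1087 0.075 ] -0.025
```

View pics/w14.png

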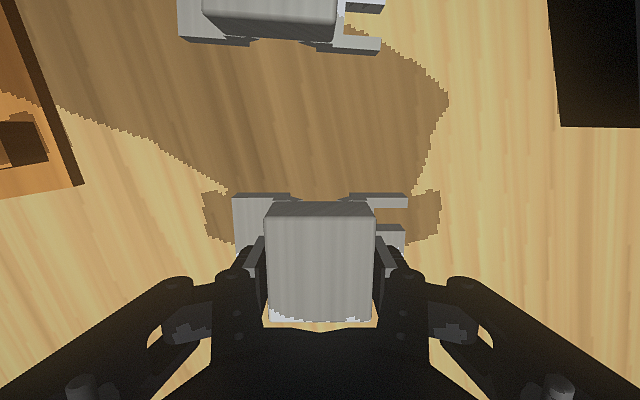

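Emit:
servo_tool(
  moves=[
    [-1.5,0,0,0,1],
    [-3.5,0,0,0,1],
    [-4.2,-1.3,-1.8,0,1],
    [0,-2.5,-4.3,-0.02,1],
    [0,-2.5,-4.3,-0.02,1],
    [0,-2.4,-4.4,-0.02,1],
    [0,-2.3,-4.4,-0.02,1],
    [0,-2.1,-4.4,-0.02,1],
    [0,-1.2,-5.1,-0.024,1],
    [0,-1.1,-5.1,-0.024,1],
  ],
  grip_force=70,
)

```text
clock: 27.15
tcp_pos: [0.4781, 0.0089, 0.0742]
orientation: [0.482, 0.518, 0.482, -0.517]
wrist_force: [0.6, 0.4, -2.6]
finger_gap: 0.0468
```

Run:
```python
from h import *
s=env.get_state();print(s['clock'],s['tcp_pos'],s['finger_gap'],s['wrist_force'],yaw(s))
plan([(.4664,.1068,.075,-.0254,3,1)])
```

```text
27.15 [0.47810507 0.00886531 0.07422099] 0.046840641640215855 [ 0.61284352  0.37581613 -2.57909222] -0.0718170374374855
1 [-0.03, -0.62, -3.23, -0.015, 1] 
2 [-0.02, -0.58, -3.24, -0.016, 1] 
3 [-0.03, -0.52, -3.24, -0.015, 1] 
  -> [0.4664 0.1068 0.075 ] -0.026
```

Emit:
servo_tool(
  moves=[
    [0,-0.6,-3.6,-0.012,1],
    [0,-0.5,-3.2,-0.012,1],
    [0,-0.4,-2.4,-0.012,1],
    [0,0,0,0,1],
    [0.8,0,0,0,1],
    [1.2,0,0,0,1],
    [0.8,0,0,0,1],
    [0,0,0,0,1],
    [0,0,0,0,1],
    [0,0,0,0,1],
  ],
)

```text
clock: 28.4
tcp_pos: [0.4698, 0.1001, 0.046]
orientation: [0.491, 0.509, 0.491, -0.509]
wrist_force: [0.0, -0.1, -2.5]
finger_gap: 0.0468
```

Run:
```python
from h import *
w=snap('wrist','w15')
s=env.get_state();print(s['clock'],s['tcp_pos'],s['finger_gap'],s['wrist_force'],yaw(s))
import pickle; pickle.dump(w,open('w15.pkl','wb'))
cv2.imwrite('pics/w15z.png',cv2.resize(w['pixels'][150:340,200:440],None,fx=3,fy=3,interpolation=cv2.INTER_CUBIC))
```

```text
28.45 [0.46971332 0.10013362 0.04602322] 0.047123131051046714 [ 0.15258723 -0.72962456 -2.63841339] -0.03605594038194665
```

View pics/w15z.png

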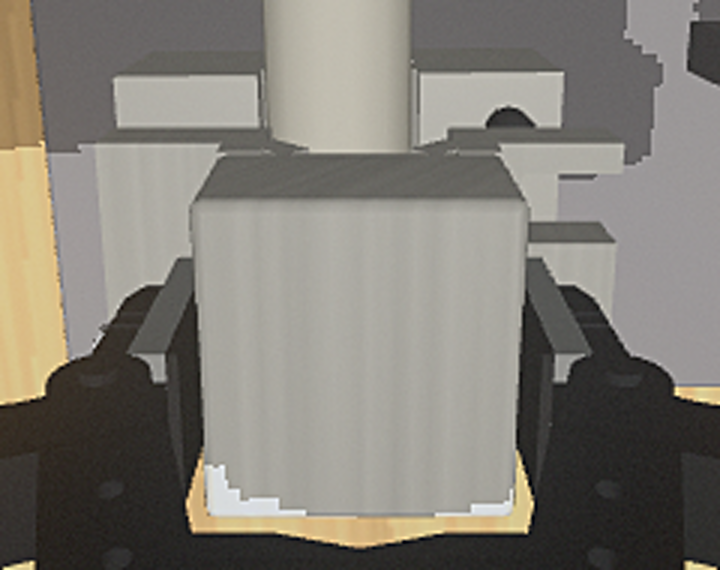

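View pics/w15.png

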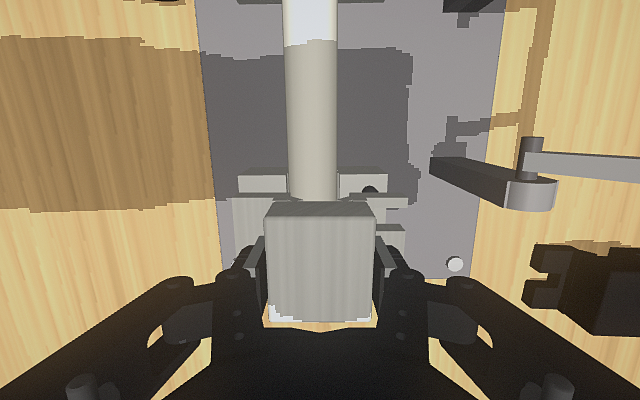

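Run:
```python
from h import *
import pickle
p=pickle.load(open('w15.pkl','rb'))
uv=unz([(192,202),(527,202),(515,515),(206,515),(95,144),(624,144)],3,200,150)
lo=unz([(115,75),(564,72)],3,200,150)
for zb in (.061,.063):
    r=fitpose(p,capm+[0,0,zb],uv,[.47,.1,-.025]);print(zb,np.round(r[0],4),r[1],np.round(r[2],1).tolist())
r=fitpose(p,np.array([(-46,26,45),(46,26,45)])/1000,lo,[.47,.1,-.025]);print('lowerB',np.round(r[0],4),r[1])
plan([(.4665,.1067,.046,-.0254,2,1)])
```

```text
0.061 [ 0.47    0.1009 -0.0356] 0.696119698019842 [[-0.7, -0.5], [1.0, -0.6], [-0.5, 0.5], [0.2, 0.7], [1.1, 0.1], [-1.2, -0.1]]
0.063 [ 0.47    0.1017 -0.0356] 1.194056456355099 [[-1.7, -0.9], [1.9, -1.0], [0.3, 1.8], [-0.6, 2.0], [-0.1, -0.5], [0.0, -0.7]]
lowerB [ 0.4664  0.1088 -0.0298] 0.07540477082421886
1 [0.0, -0.17, -0.32, -0.005, 1] 
2 [0.0, -0.17, -0.33, -0.006, 1] 
  -> [0.4665 0.1067 0.046 ] -0.025
```

Emit:
servo_tool(
  moves=[
    [0,-0.18,-0.34,-0.005,1],
    [0,-0.18,-0.34,-0.005,1],
    [0,0,0,0,1],
    [0,0,0,0,1],
    [0.3,0,0,0,1],
    [0.3,0,0,0,1],
    [0.2,0,0,0,1],
    [0,0,0,0,1],
    [0,0,0,0,1],
    [0,0,0,0,1],
  ],
)

```text
clock: 29.7
tcp_pos: [0.4661, 0.1071, 0.0378]
orientation: [0.493, 0.507, 0.493, -0.506]
wrist_force: [0.1, 0.9, -1.8]
finger_gap: 0.0467
```

Run:
```python
from h import *
w=snap('wrist','w16')
s=env.get_state();print(s['clock'],s['tcp_pos'],s['finger_gap'],s['wrist_force'],yaw(s))
import pickle; pickle.dump(w,open('w16.pkl','wb'))
cv2.imwrite('pics/w16z.png',cv2.resize(w['pixels'][150:340,200:440],None,fx=3,fy=3,interpolation=cv2.INTER_CUBIC))
```

```text
29.75 [0.46604012 0.10704851 0.03778606] 0.04652899541232546 [ 0.13114654  0.05490213 -2.20690202] -0.025996655877278688
```

View pics/w16z.png

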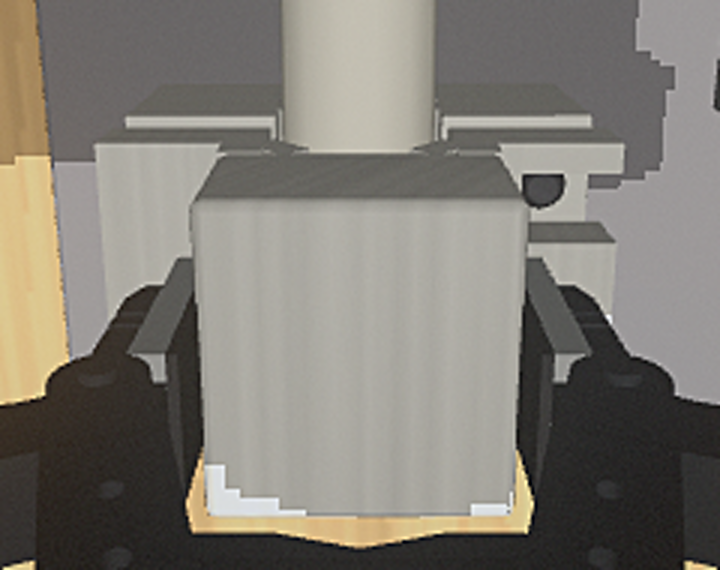

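Run:
```python
from h import *
import pickle
p=pickle.load(open('w16.pkl','rb'))
uv=unz([(192,202),(527,202),(515,515),(206,515),(95,144),(624,144)],3,200,150)
lo=unz([(126,117),(591,116)],3,200,150)
for zb in (.053,.0545):
    r=fitpose(p,capm+[0,0,zb],uv,[.47,.1,-.025]);print(zb,np.round(r[0],4),r[1])
r=fitpose(p,np.array([(-46,26,45),(46,26,45)])/1000,lo,[.47,.1,-.025]);print('lowerB',np.round(r[0],4),r[1])
# dowel top predicted outline vs seen; B dowel +x at (35,14), z .055
S=[.4683,.1867,-.0254]; c,s=np.cos(S[2]),np.sin(S[2])
f=lambda x,y,z:(S[0]+c*x-s*y,S[1]+s*x+c*y,z)
q=proj(p,[f(.035,-.078+.014+d,z) for d in(-.005,.005) for z in (.045,.055)]);print((q-[200,150])*3)
```

```text
0.053 [ 0.4664  0.108  -0.0253] 0.707249784083486
0.0545 [ 0.4664  0.1086 -0.0253] 1.090348040883947
lowerB [ 0.4662  0.1084 -0.0242] 0.04107100528161614
[[530.99383594 195.83271011]
 [540.90362539 211.8161071 ]
 [533.47975222 148.09789513]
 [543.6868697  161.56210689]]
```

Emit:
servo_tool(
  moves=[
    [0.2,0,0,0,1],
    [0.2,0,0,0,1],
    [0.2,0,0,0,1],
    [0.2,0,0,0,1],
    [0.1,0,0,0,1],
    [0.1,0,0,0,1],
    [0.05,0,0,0,1],
    [0.05,0,0,0,1],
    [0,0,0,0,1],
    [0,0,0,0,1],
  ],
)

```text
clock: 31.0
tcp_pos: [0.4659, 0.1071, 0.0282]
orientation: [0.494, 0.507, 0.493, -0.506]
wrist_force: [-5.3, -0.1, 12.1]
finger_gap: 0.0464
```

Run:
```python
from h import *
s=env.get_state();print(s['clock'],s['tcp_pos'],s['finger_gap'],s['wrist_force'],yaw(s))
w=snap('wrist','w17')
cv2.imwrite('pics/w17z.png',cv2.resize(w['pixels'][150:340,200:440],None,fx=3,fy=3,interpolation=cv2.INTER_CUBIC))
```

```text
31.0 [0.46592817 0.10709482 0.02817183] 0.046384341766215136 [-5.25326626 -0.13863919 12.14065011] -0.025887155160980675
```

View pics/w17z.png

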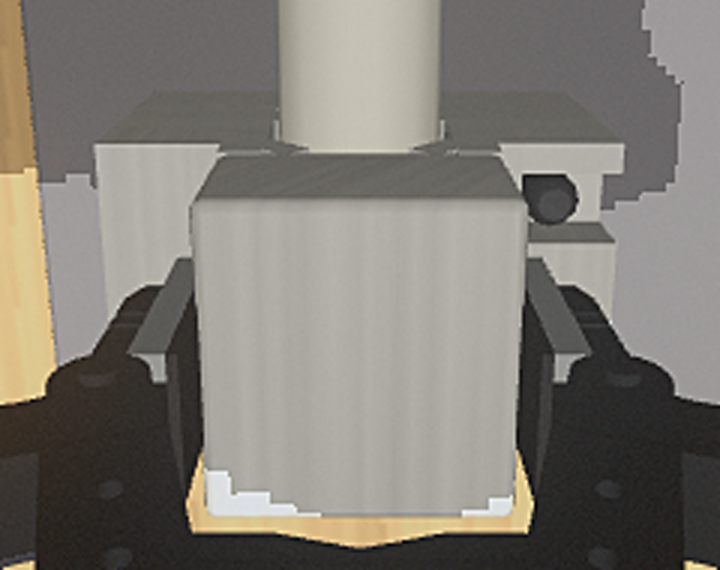

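Emit:
servo_tool(
  moves=[
    [0,0,0,0,-1],
    [0,0,0,0,-1],
    [0,0,0,0,-1],
    [0,0,0,0,-1],
    [-4.0,0,0,0,-1],
    [-5.5,0,0,0,-1],
    [-5.5,0,0,0,-1],
    [-1.5,4.0,-2.5,0,-1],
    [0,5.0,-2.5,0,-1],
    [0,4.0,-2.2,0,-1],
  ],
)

```text
clock: 32.3
tcp_pos: [0.5998, 0.1764, 0.1921]
orientation: [0.494, 0.507, 0.493, -0.506]
wrist_force: [-0.0, -0.3, 0.0]
finger_gap: 0.085
```

Run:
```python
from h import *
w=snap('wrist','w18');sc=snap('scene','s18')
s=env.get_state();print(s['clock'],s['tcp_pos'],s['finger_gap'],s['wrist_force'],yaw(s))
import pickle; pickle.dump((w,sc),open('w18.pkl','wb'))
S=[.4683,.1867,-.0254]; c,sn=np.cos(S[2]),np.sin(S[2])
f=lambda x,y,z:(S[0]+c*x-sn*y,S[1]+sn*x+c*y,z)
for th in (2.1,2.15,2.2,2.25,2.3): print(th,np.round(proj(w,[f(.095-.095*np.cos(th),y,.0955+.095*np.sin(th)) for y in (.1,0)]),1).tolist(),np.round(proj(sc,[f(.095-.095*np.cos(th),y,.0955+.095*np.sin(th)) for y in (.105,-.105)]),1).tolist())
b=cv2.resize(sc['pixels'][170:270,270:450],None,fx=4,fy=4,interpolation=cv2.INTER_CUBIC);cv2.imwrite('pics/s18z.png',b)
```

```text
32.4 [0.60101959 0.17719412 0.18944324] 0.08541839869594274 [ 0.20601244 -1.0792898  -0.53972829] -0.024843673470474316
2.1 [[337.8, 49.9], [335.6, 210.8]] [[405.9, 192.7], [311.5, 192.0]]
2.15 [[344.3, 50.9], [341.2, 209.7]] [[406.1, 194.7], [311.5, 194.0]]
2.2 [[350.3, 51.9], [346.5, 208.6]] [[406.3, 196.7], [311.5, 196.0]]
2.25 [[355.8, 53.0], [351.5, 207.5]] [[406.4, 198.7], [311.5, 198.0]]
2.3 [[361.0, 54.1], [356.0, 206.2]] [[406.5, 200.8], [311.5, 200.1]]
```

View pics/w18.png

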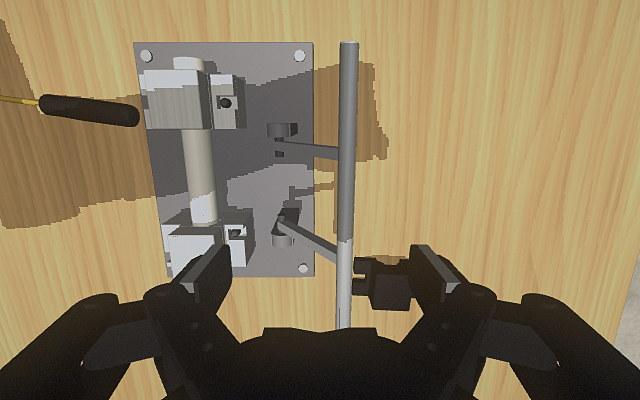

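View pics/s18z.png

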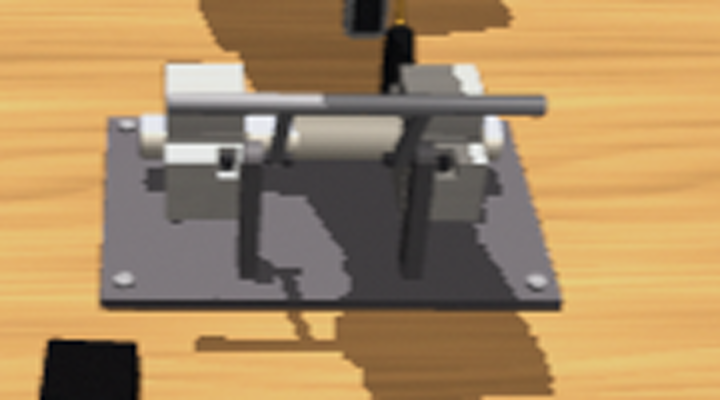

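Emit:
servo_tool(
  moves=[
    [0,1.0,-0.3,0,-1],
    [0,0.7,-0.25,0,-1],
    [1.5,0,0,0,-1],
    [2.5,0,0,0,-1],
    [2.0,0,0,0,-1],
    [1.0,0,0,0,-1],
    [0,0,0,0,-1],
    [0,0,0,0,-1],
    [0,0,0,0,-1],
    [0,0,0,0,-1],
  ],
)

```text
clock: 33.65
tcp_pos: [0.6154, 0.1808, 0.1224]
orientation: [0.494, 0.507, 0.493, -0.506]
wrist_force: [-0.0, -0.0, 0.5]
finger_gap: 0.0856
```

Run:
```python
from h import *
w=snap('wrist','w19');sc=snap('scene','s19')
s=env.get_state();print(s['clock'],s['tcp_pos'],s['finger_gap'],s['wrist_force'],yaw(s))
b=cv2.resize(sc['pixels'][140:240,270:450],None,fx=4,fy=4,interpolation=cv2.INTER_CUBIC);cv2.imwrite('pics/s19z.png',b)
```

```text
33.75 [0.61512276 0.18077364 0.12205557] 0.08534303190572659 [ 0.63483411  0.18208608 -0.41963079] -0.025916015317597137
```

View pics/w19.png

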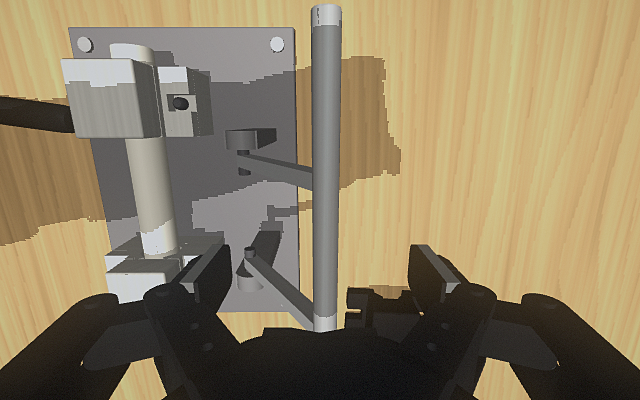

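View pics/s19z.png

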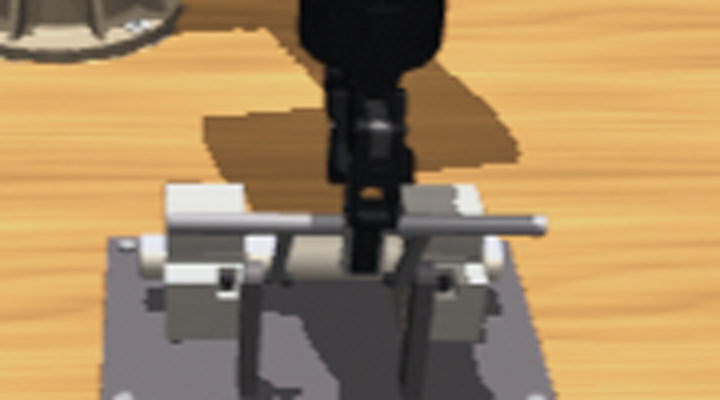

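Emit:
servo_tool(
  moves=[
    [0.2,0.3,-0.2,0,-1],
    [0,0,0,0,0],
    [0,0,0,0,1],
    [0,0,0,0,1],
    [0,0,0,0,1],
    [0,0,0,0,1],
    [0,0,0,0,1],
    [0,0,0,0,1],
    [0,0,0,0,1],
    [0,0,0,0,1],
  ],
  grip_force=30,
)

```text
clock: 35.0
tcp_pos: [0.6179, 0.1826, 0.1198]
orientation: [0.493, 0.506, 0.493, -0.506]
wrist_force: [-1.0, 0.3, 1.1]
finger_gap: 0.0109
```

Run:
```python
from h import *
w=snap('wrist','w20');sc=snap('scene','s20')
s=env.get_state();print(s['clock'],s['tcp_pos'],s['finger_gap'],s['wrist_force'],yaw(s))
b=cv2.resize(sc['pixels'][140:240,270:450],None,fx=4,fy=4,interpolation=cv2.INTER_CUBIC);cv2.imwrite('pics/s20z.png',b)
```

```text
35.1 [0.61796545 0.18259305 0.11976424] 0.010931185270530892 [0.087531  0.7569026 0.74817  ] -0.026015557819414087
```

View pics/w20.png

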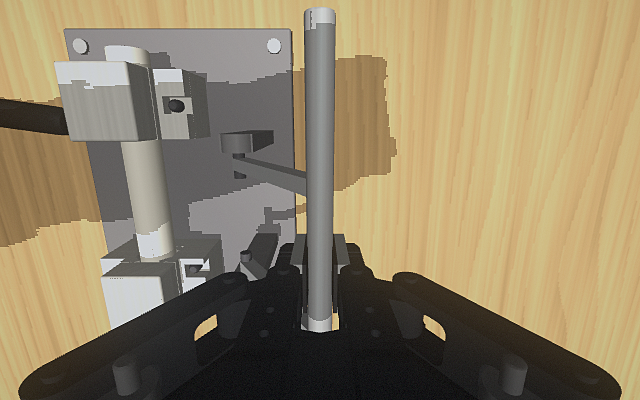

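View pics/s20z.png

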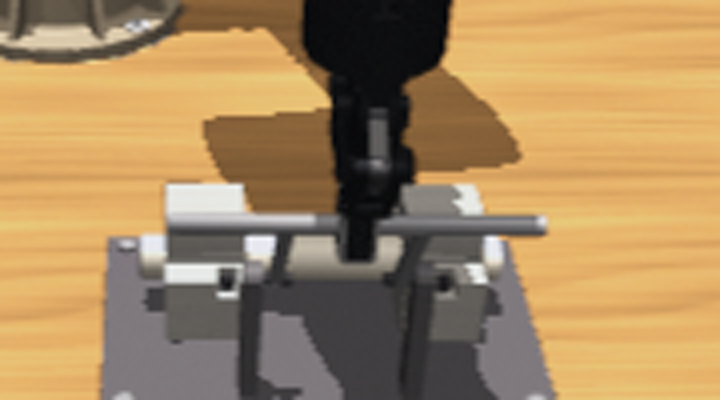

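Run:
```python
import numpy as np
th=np.linspace(2.19,0,21); y=-9.5*np.cos(th); z=9.5*np.sin(th)
for i in range(20): print(i+1,round(-(z[i+1]-z[i]),2),round(y[i+1]-y[i],2))
print(z[0],z[10]-z[0],y[10]-y[0],y[20]-y[0])
```

```text
1 -0.56 -0.88
2 -0.46 -0.93
3 -0.35 -0.98
4 -0.24 -1.01
5 -0.13 -1.03
6 -0.02 -1.04
7 0.1 -1.04
8 0.21 -1.02
9 0.32 -0.99
10 0.42 -0.95
11 0.53 -0.9
12 0.62 -0.83
13 0.71 -0.76
14 0.79 -0.68
15 0.86 -0.59
16 0.92 -0.49
17 0.96 -0.39
18 1.0 -0.28
19 1.03 -0.17
20 1.04 -0.06
7.7362384780450615 0.7085798858914529 -9.86511666230874 -15.013675199974609
```

Emit:
servo_tool(
  moves=[
    [-0.56,-0.88,0,0,1],
    [-0.46,-0.93,0,0,1],
    [-0.35,-0.98,0,0,1],
    [-0.24,-1.01,0,0,1],
    [-0.13,-1.03,0,0,1],
    [-0.02,-1.04,0,0,1],
    [0.1,-1.04,0,0,1],
    [0.21,-1.02,0,0,1],
    [0.32,-0.99,0,0,1],
    [0.42,-0.95,0,0,1],
  ],
)

```text
clock: 36.35
tcp_pos: [0.5197, 0.1852, 0.1277]
orientation: [0.494, 0.507, 0.493, -0.506]
wrist_force: [6.9, -1.7, -1.7]
finger_gap: 0.0109
```

Run:
```python
from h import *
w=snap('wrist','w21');sc=snap('scene','s21')
s=env.get_state();print(s['clock'],s['tcp_pos'],s['finger_gap'],s['wrist_force'],yaw(s))
b=cv2.resize(sc['pixels'][130:240,270:450],None,fx=4,fy=4,interpolation=cv2.INTER_CUBIC);cv2.imwrite('pics/s21z.png',b)
```

```text
36.45 [0.51736182 0.18521483 0.12648945] 0.010513705485853786 [-1.05038975 -1.36015371  3.87347807] -0.025626148316633714
```

View pics/s21z.png

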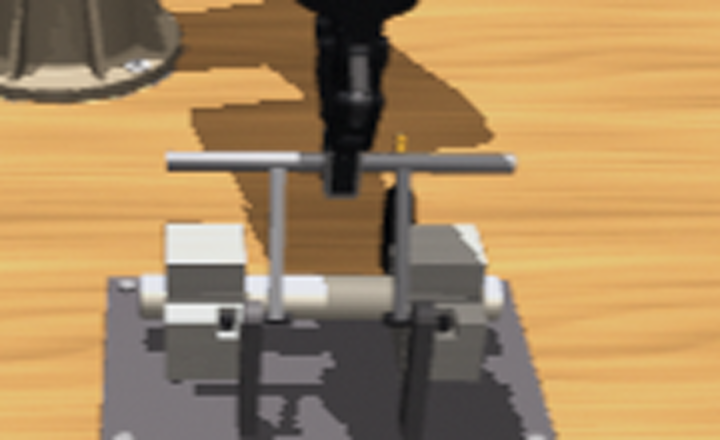

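View pics/w21.png

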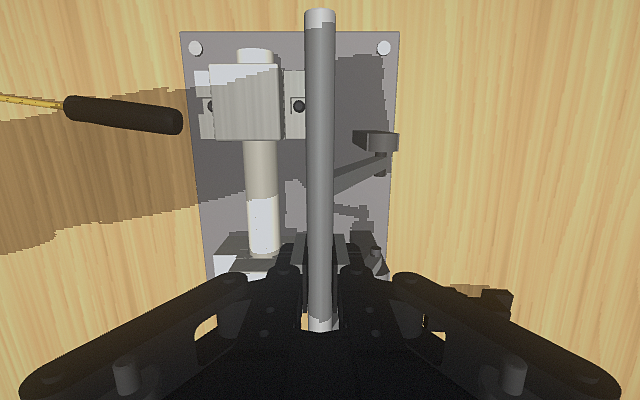

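Emit:
servo_tool(
  moves=[
    [0.53,-0.9,0,0,1],
    [0.62,-0.83,0,0,1],
    [0.71,-0.76,0,0,1],
    [0.79,-0.68,0,0,1],
    [0.86,-0.59,0,0,1],
    [0.92,-0.49,0,0,1],
    [0.96,-0.39,0,0,1],
    [0.9,-0.25,0,0,1],
    [0.4,-0.1,0,0,1],
    [0.2,-0.05,0,0,1],
  ],
)

```text
clock: 37.7
tcp_pos: [0.4693, 0.1866, 0.0575]
orientation: [0.494, 0.507, 0.493, -0.506]
wrist_force: [4.9, -0.3, 3.1]
finger_gap: 0.011
```

Run:
```python
from h import *
w=snap('wrist','w22');sc=snap('scene','s22')
s=env.get_state();print(s['clock'],s['tcp_pos'],s['finger_gap'],s['wrist_force'],yaw(s))
b=cv2.resize(sc['pixels'][130:240,270:450],None,fx=4,fy=4,interpolation=cv2.INTER_CUBIC);cv2.imwrite('pics/s22z.png',b)
```

```text
37.8 [0.4691899  0.18656058 0.05733307] 0.010960427615431723 [6.34227635 0.25765856 0.25196404] -0.026074580872312892
```

View pics/s22z.png

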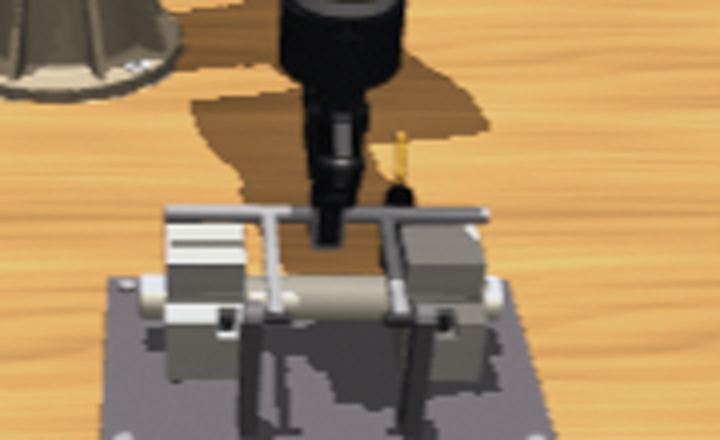

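Emit:
servo_tool(
  moves=[
    [0.3,0,0,0,1],
    [0.4,0,0,0,1],
    [0.4,0,0,0,1],
    [0.2,0,0,0,1],
    [0.1,0,0,0,1],
    [0.1,0,0,0,1],
    [0.05,0,0,0,1],
    [0.05,0,0,0,1],
    [0,0,0,0,1],
    [0,0,0,0,1],
  ],
)

```text
clock: 39.05
tcp_pos: [0.4679, 0.1865, 0.0416]
orientation: [-0.493, -0.506, -0.494, 0.507]
wrist_force: [-5.4, 2.5, 4.0]
finger_gap: 0.0109
```

Run:
```python
from h import *
w=snap('wrist','w23');sc=snap('scene','s23')
s=env.get_state();print(s['clock'],s['tcp_pos'],s['finger_gap'],s['wrist_force'],yaw(s))
b=cv2.resize(sc['pixels'][140:240,270:450],None,fx=4,fy=4,interpolation=cv2.INTER_CUBIC);cv2.imwrite('pics/s23z.png',b)
```

```text
39.15 [0.46789192 0.1865533  0.04157184] 0.01037932354677974 [-5.33384981  2.50018797  3.48534667] -0.025797575852597777
```

View pics/s23z.png

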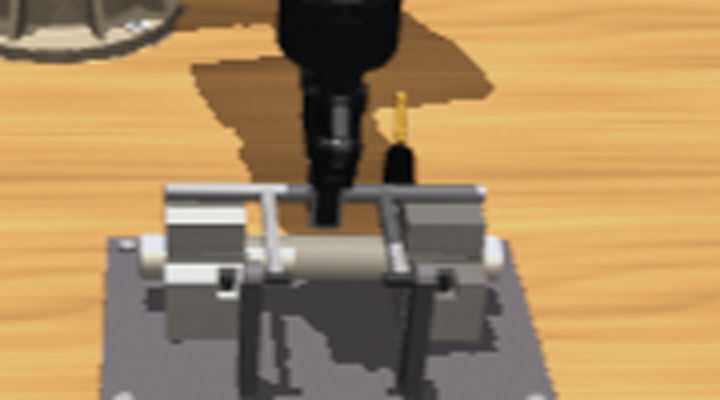

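View pics/w23.png

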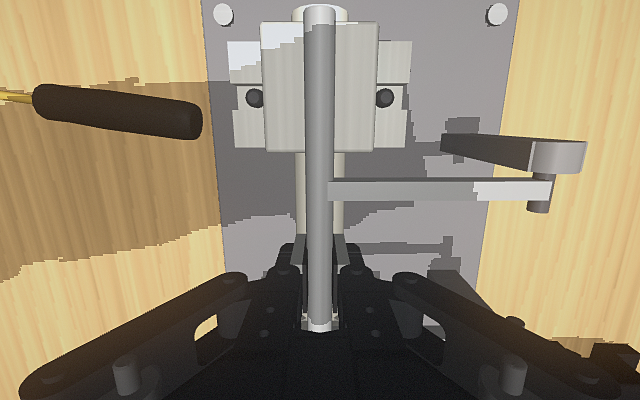

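Emit:
servo_tool(
  moves=[
    [0.05,0,0,0,1],
    [0.05,0,0,0,1],
    [0.05,0,0,0,1],
    [0.05,0,0,0,1],
    [0,0,0,0,1],
    [0,0,0,0,1],
    [0,0,0,0,1],
    [0,0,0,0,1],
    [0,0,0,0,1],
    [0,0,0,0,1],
  ],
)

```text
clock: 40.4
tcp_pos: [0.4679, 0.1866, 0.0404]
orientation: [-0.493, -0.506, -0.494, 0.507]
wrist_force: [-6.1, 0.6, 10.0]
finger_gap: 0.0109
```

Run:
```python
from h import *
s=env.get_state();print(s['clock'],s['tcp_pos'],s['finger_gap'],s['wrist_force'],yaw(s))
```

```text
40.4 [0.46794074 0.1865755  0.04036116] 0.010934702082923105 [-6.1316725   0.58784831 10.02190747] -0.025743560179232884
```

Emit:
servo_tool(
  moves=[
    [0.05,0,0,0,1],
    [0.05,0,0,0,1],
    [0.05,0,0,0,1],
    [0,0,0,0,1],
    [0,0,0,0,1],
    [0,0,0,0,1],
    [0,0,0,0,1],
    [0,0,0,0,1],
    [0,0,0,0,1],
    [0,0,0,0,1],
  ],
)

```text
clock: 41.65
tcp_pos: [0.468, 0.1866, 0.0402]
orientation: [-0.493, -0.506, -0.494, 0.506]
wrist_force: [-10.5, -0.0, 21.8]
finger_gap: 0.0104
```

Run:
```python
from h import *
s=env.get_state();print(s['clock'],s['tcp_pos'],s['finger_gap'],s['wrist_force'],yaw(s))
```

```text
41.65 [0.46802603 0.18658223 0.04018655] 0.010446698171585249 [-10.54357628  -0.04611833  21.80743118] -0.025671667724548593
```

Emit:
servo_tool(
  moves=[
    [-0.15,0,0,0,1],
    [-0.08,0,0,0,1],
    [0,0,0,0,1],
    [0,0,0,0,-1],
    [0,0,0,0,-1],
    [0,0,0,0,-1],
    [0,0,0,0,-1],
    [0,0,0,0,-1],
    [-2,0,0,0,-1],
    [-4,0,0,0,-1],
  ],
)

```text
clock: 42.9
tcp_pos: [0.4673, 0.1861, 0.0998]
orientation: [-0.493, -0.505, -0.494, 0.508]
wrist_force: [0.2, 0.4, -0.7]
finger_gap: 0.0857
```

Emit:
servo_tool(
  moves=[
    [-5,0,0,0,-1],
    [-4,0,3,0,-1],
    [0,0,5,0,-1],
    [0,0,5,0,-1],
    [0,0,2,0,-1],
    [0,0,0,0,-1],
    [0,0,0,0,-1],
    [0,0,0,0,-1],
    [0,0,0,0,-1],
    [0,0,0,0,-1],
  ],
)

```text
clock: 44.15
tcp_pos: [0.465, 0.037, 0.1906]
orientation: [0.494, 0.506, 0.494, -0.506]
wrist_force: [-0.6, -0.4, 0.3]
finger_gap: 0.0856
```

Run:
```python
from h import *
w=snap('wrist','w24');sc=snap('scene','s24')
s=env.get_state();print(s['clock'],s['tcp_pos'],s['finger_gap'],s['wrist_force'],yaw(s))
b=cv2.resize(sc['pixels'][150:240,270:450],None,fx=4.4,fy=4.4,interpolation=cv2.INTER_CUBIC);cv2.imwrite('pics/s24z.png',b)
S=[.4683,.1867,-.0254]; c,sn=np.cos(S[2]),np.sin(S[2])
f=lambda x,y,z:(S[0]+c*x-sn*y,S[1]+sn*x+c*y,z)
for th in (0,.03,.06):print(th,np.round(proj(w,[f(.095-.095*np.cos(th),y,.0955+.095*np.sin(th)) for y in (.105,0,-.105)]),1).tolist(),np.round(proj(sc,[f(.095-.095*np.cos(th),y,.0955+.095*np.sin(th)) for y in (.105,-.105)]),1).tolist())
```

```text
44.25 [0.46502672 0.03682732 0.1906563 ] 0.08530877175337319 [0.17928963 0.18677113 0.25085854] -0.025442831315234633
0 [[318.4, -146.3], [318.5, 15.9], [318.6, 145.5]] [[391.0, 188.6], [311.0, 187.9]]
0.03 [[318.5, -149.8], [318.6, 14.7], [318.6, 145.8]] [[391.1, 187.6], [311.0, 187.0]]
0.06 [[318.6, -153.4], [318.7, 13.5], [318.8, 146.0]] [[391.3, 186.8], [311.0, 186.1]]
```

View pics/w24.png

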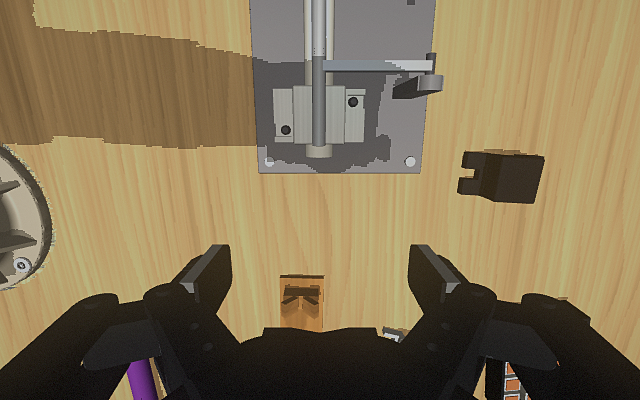

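View pics/s24z.png

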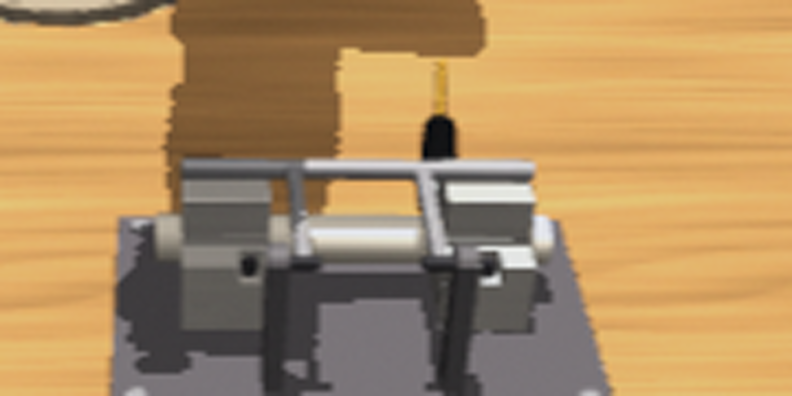

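Run:
```python
from h import *
t=snap('top','t25'); s=env.get_state(); print(s['clock'],np.abs(s['qvel']).max())
print(order.hand_in())
```

```text
44.3 0.004312562259093308
the job is handed in; nothing more can be done
None
```

The job is finished and handed in at 44.3 s. The tube is in both lower halves, each cap is on its own half, and the clamp is shut and let go.

**What I did**
- **Tube:** I laid it on the stand and it sticks out past both halves by a similar amount at each end.
- **Caps:** cap_a (central slots) went on lower_a at y = +78 mm. After that, cap_b (slots at +y on the +x flange and at -y on the -x flange) went on lower_b at y = -78 mm.
- **Clamp:** I pinched the bar between its arms, swung it over until it hit a hard stop, eased off and released.

**Last checks**
- **Caps home:** both bottomed out at the same tool height (28.1 and 28.2 mm) with 9–12 N of contact. The dowels show in the slots in the final pictures.
- **Clamp:** it would not move below the stop at about 22 N. After release, the bar's picture position matches 0 rad to within about 0.01 rad.
- **Robot and bystanders:** the gripper is open, clear of everything and at rest. I kept clear of the odd cap and the other things. I saved a last top picture but did not view it, so I did not check their final positions one by one.

**What disagreed**
- **Fingertips:** they are about 35 mm higher than the stated tool point. My first grasp closed above the tube without gripping it, and I then corrected for the offset.
- **Finger opening:** it reads about 1 mm small on known widths.

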